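Knock the stuck nuts out of the deep sockets and lay the sockets in their rack

TASK

Some of the deep sockets standing on the ledge still have a wheel nut stuck behind the spring clips in the mouth. Turn each of those mouth down over the steel parts tray and rap it until the nut drops out into the tray, then lay all three sockets, empty, on their sides in the saddles of the bamboo rack, one to a saddle, leaving the nuts lying in the tray and the other things on the ledge where they are.

Things in the scene. Friction and masses are not known exactly. Their poses are not given: they have to be found in the camera images.
- socket0: Chromed steel deep socket: a round cylinder 35 mm in diameter, 85 mm long, 0.24 kg, standing on its closed end, mouth up. Origin: centre of the closed end; z runs along the socket to the mouth (rim at z = 85 mm). The mouth is a 21 mm hex bore 26 mm deep; z = 0 to 59 mm is solid and plain, the best place to hold it. It may be held and laid at any turn about its own axis.
- socket0_mid (a point): Point on the axis of socket0, 38 mm from its closed end (about its centre of mass).
- socket0_mouth (a point): Centre of the mouth of socket0 (black inside when empty; a nut shows as a grey hex face with a black hole). Two spring clips bear twice the nut's weight, so it stays in when merely turned over. Mouth within 15 degrees of straight down, a rap that stops the socket dead from 0.2 to 0.3 m/s frees the nut, and it falls out; at 45 degrees it stays in.
- nut0: Plain steel hex nut, 21 mm across the flats, 13 mm thick, 36 g; absent in some starts. At the start it sits in the mouth of socket0, its underside 59 mm above the socket's closed end, its outer face 13 mm below the rim. Origin: centre of its underside; z along its hole, out of the mouth at the start.
- socket1: Chromed steel deep socket: a round cylinder 36.5 mm in diameter, 85 mm long, 0.24 kg, standing on its closed end, mouth up. Origin: centre of the closed end; z runs along the socket to the mouth (rim at z = 85 mm). The mouth is a 22 mm hex bore 26 mm deep; z = 0 to 59 mm is solid and plain, the best place to hold it. It may be held and laid at any turn about its own axis.
- socket1_mid (a point): Point on the axis of socket1, 38 mm from its closed end (about its centre of mass).
- socket1_mouth (a point): Centre of the mouth of socket1 (black inside when empty; a nut shows as a grey hex face with a black hole). Two spring clips bear twice the nut's weight, so it stays in when merely turned over. Mouth within 15 degrees of straight down, a rap that stops the socket dead from 0.2 to 0.3 m/s frees the nut, and it falls out; at 45 degrees it stays in.
- nut1: Plain steel hex nut, 22 mm across the flats, 13 mm thick, 40 g; absent in some starts. At the start it sits in the mouth of socket1, its underside 59 mm above the socket's closed end, its outer face 13 mm below the rim. Origin: centre of its underside; z along its hole, out of the mouth at the start.
- socket2: Chromed steel deep socket: a round cylinder 38 mm in diameter, 85 mm long, 0.24 kg, standing on its closed end, mouth up. Origin: centre of the closed end; z runs along the socket to the mouth (rim at z = 85 mm). The mouth is a 24 mm hex bore 26 mm deep; z = 0 to 59 mm is solid and plain, the best place to hold it. It may be held and laid at any turn about its own axis.
- socket2_mid (a point): Point on the axis of socket2, 38 mm from its closed end (about its centre of mass).
- socket2_mouth (a point): Centre of the mouth of socket2 (black inside when empty; a nut shows as a grey hex face with a black hole). Two spring clips bear twice the nut's weight, so it stays in when merely turned over. Mouth within 15 degrees of straight down, a rap that stops the socket dead from 0.2 to 0.3 m/s frees the nut, and it falls out; at 45 degrees it stays in.
- nut2: Plain steel hex nut, 24 mm across the flats, 13 mm thick, 46 g; absent in some starts. At the start it sits in the mouth of socket2, its underside 59 mm above the socket's closed end, its outer face 13 mm below the rim. Origin: centre of its underside; z along its hole, out of the mouth at the start.
- rack: Bamboo board 110 x 250 x 8 mm, fixed to the ledge, with three saddles in a row along its y axis, 80 mm apart. Each saddle is a pair of thin aluminium V posts (90 degree V, 33 mm wide over all, 6 mm thick) standing 34 mm apart along the board's x axis, so that a socket lies in them along x. Origin: centre of the underside.
- saddle0 (a point): Middle of saddle 0, between its two posts, 42 mm above the ledge: where the axis of a socket lying in it runs (within 1 mm for all three sizes). The saddle's direction is the rack's x axis; a socket may lie with its mouth towards either end.
- saddle1 (a point): Middle of saddle 1, between its two posts, 42 mm above the ledge: where the axis of a socket lying in it runs (within 1 mm for all three sizes). The saddle's direction is the rack's x axis; a socket may lie with its mouth towards either end.
- saddle2 (a point): Middle of saddle 2, between its two posts, 42 mm above the ledge: where the axis of a socket lying in it runs (within 1 mm for all three sizes). The saddle's direction is the rack's x axis; a socket may lie with its mouth towards either end.
- tray: Loose rectangular steel parts tray, 200 x 150 mm, walls 3 mm thick and 32 mm high, floor 5 mm thick with a thin rubber mat, 0.7 kg. Origin: centre of the underside; x along its long side, z up.
- cup: Grey ceramic cup, 76 mm wide, 85 mm high, bystander. Origin: centre of the underside.
- spanner: Chrome opener-style spanner lying flat, about 150 x 38 x 6 mm, bystander. Origin: centre of its bar, underside.
- caliper: Steel brake caliper, about 85 x 50 x 48 mm, bystander. Origin: centre of the underside.
- oil: White plastic oil bottle, 44 mm wide, 120 mm high, bystander. Origin: centre of the underside.
- tape: Roll of black tape lying flat, 90 mm wide, 19 mm high, bystander. Origin: centre of the underside.
Mind the look-alikes: they are no part of the job. What is shaped like the socket2 but pink or turquoise is not meant.

How it is judged:
By the outcome, as a careful person would: the job done as asked, in the order asked, and still so for the second after the job is handed in, with the robot touching nothing.
Of nut0, nut1, nut2 only 2 to 3 are there at a start; the rules pass over those that are not, and their reading is None.
At some moment in a run one of tray may be knocked a few centimetres aside while the robot is not near it.
It also fails if it takes over 210 s, if anything falls off the work surface, if the arm or the gripper's body presses on something with over 40 N, if the wrist force passes 120 N, or if a joint passes its speed limit or range.

ROBOT

A 6-joint arm with a two-finger parallel gripper is mounted at the origin on the work surface. World frame = base frame: x ahead of the robot, y to its left, z up, the work surface at z = 0. Lengths are in mm, angles in rad, forces in N, time in s.
With the tool pointing down it reaches from about 400 to 925 mm from the base axis. Payload 12.5 kg.
Tool frame: the origin (TCP) lies at the very end of the fingers, on their centre line; the grasp point (between the pads) lies 19 mm behind it; z points along the fingers, y is the line along which they close (so a half turn about z gives the same grasp; the last joint's range is limited). The gripper opens to 95 mm and grips with 3 to 60 N. Pads are 20 mm wide; open, the fingers measure 119 mm over their backs; the gripper's body (75 mm by 180 mm) begins 59 mm behind the grasp point.
Start: joints at [-1.213, 0.491, 1.559, -0, 1.092, -0.106], TCP at [279.618, -558.982, 214.661] pointing down, gripper open.
Joint ranges: [-3.1, 3.1], [-0.84, 2.19], [0.05, 2.79], [-1.13, 4.28], [0.06, 2.93], [-2.69, 2.69]. Speed limits (rad/s): [2.22, 2.22, 2.79, 3.14, 3.14, 3.14].

INTERFACE

Orientations are given as [roll, pitch, yaw] about the fixed x, y, z axes, in that order (R = Rz(yaw) Ry(pitch) Rx(roll)).
In Python, from cell import state, imaging, env, spot_in, mark_of gives the robot as it stands. The module is installed in compiled form; this text tells all that it offers.
- The arm moves only by the tool step_arm, never from a script. Its argument "increments" is a list of rows, each an object with "slide": the shift along the tool's x, y, z in m, a list of three; "roll": the turn about the tool's z in rad. A call has 1 to 5 rows; each row is the pose to reach, as a shift and turn from the pose commanded when the call began, along the tool's axes at that moment; what a row does not reach only later rows make up. A row lasts 1/8 s, in which the tool goes at most 62.5 mm and 10.7 degrees, less where a joint would pass 70% of its speed; a pose out of reach is approached as far as the arm can. A call with a gripper value outside its range is refused whole. "fingers" is the opening, from 0 (shut) to 1 (fully open), set as the call begins (left out, the last holds). The fingers move at their own pace and stop on an object; the grip force is fixed at half the most. Time passes only in rows, so rows that repeat a pose let the fingers close. It gives the time, the measured TCP pose, the force, the opening and the grip force at its end, in the units of the state.
- state(): the state, without advancing time (a new reading comes with each control period).
- imaging.read_camera(name): name is "scene" or "top"; returns a dict with "color" (400x640x3 uint8, red, green, blue), "z_map" (400x640 float32, mm along the optical axis (not along the pixel's ray), 0 where there is no reading), "intrinsics" (3x3 intrinsics, pixels), "camera_from_world" (4x4, takes a point from world to camera coordinates). Camera axes: x right, y up, looking along -z (the intrinsics and any distortion apply to the point x, -y, -z); pixel columns grow to the right and rows downward; lengths in mm; the calibration is good to about 2 mm. A picture is of the moment at which its call begins.
- env.job_done(): hands the job in; it is judged then, once.
Trained networks look in the newest picture that a camera, given by its name, has taken for a name from the list of things; names that differ only in an ending like _2 or _b are one class to them, and where a whole thing is asked for, a point or a joint stands for the part that bears it (a point fixed in the world has none). Each returns a list of dicts, best first, with "confidence" (0 to 1); they miss things now and then, are a little off and sometimes report something else, mostly with a low value. They report only what shows in the picture. A call takes as long as a camera call. They do not tell look-alikes from the thing itself.
- spot_in(camera, target): "bbox" ([left, top, right, bottom] in pixels, round what is visible of it).
- mark_of(camera, target): "uv" ([column, row] in pixels: a listed point, or the origin of a listed thing).
The state is a dict: "t": time; "joints": joint angles; "qvel": joint speeds; "tau": joint torques, N m; "eef_pos": TCP position; "tcp_rot": TCP orientation; "ft_force": force on the tool from outside, world axes, zero at the start; "moment": the same for the moment, N m; "opening": opening from 0.0 (shut) to 1.0 (fully open); "grip_force": force on a finger pad.
Only numpy, scipy, OpenCV 4.12 (cv2) and the standard library are available. Lean on these libraries where they do the work, as an engineer would, in place of code of your own. Each camera call takes 0.05 s, during which the arm holds its last target. There are 200 camera calls.

## Working session

There is one attempt and no reset: what is moved stays moved. The work goes in short steps, Python scripts to look and compute and a tool call to move; the robot and the scene stay as the last step left them, time stands still between calls to the robot, and variables do not carry over. Pictures are saved under pics/ and viewed, at most 14 in all, crops included, and the job is handed in when it is done.

Besides the shell and the picture viewer there is one more tool, called after ">>>" as a command line: name --argument value ..., lists and objects as JSON in quotes. step_arm: Moves the arm, as the interface text tells. Its arguments: {"type":"object","properties":{"increments":{"type":"array"},"fingers":{"type":"number"}},"required":["increments"]}

```bash
mkdir -p pics; cat > h.py <<'E'
from cell import state, imaging, env, spot_in, mark_of
import numpy as np, cv2
def cam(n,save=None):
    d=imaging.read_camera(n)
    if save: cv2.imwrite('pics/'+save,cv2.cvtColor(d['color'],cv2.COLOR_RGB2BGR))
    return d
def ray(d,uv):
    K=d['intrinsics'];T=np.linalg.inv(d['camera_from_world'])
    v=np.linalg.inv(K)@[uv[0],uv[1],1]; v=np.array([v[0],-v[1],-v[2]])
    return T[:3,3],T[:3,:3]@v
def at_z(d,uv,z):
    o,r=ray(d,uv); return o+r*(z-o[2])/r[2]
def depth(d,uv):
    o,r=ray(d,uv); return o+r*d['z_map'][int(round(uv[1])),int(round(uv[0]))]
def proj(d,p):
    c=d['camera_from_world']@np.r_[p,1]; q=d['intrinsics']@[c[0],-c[1],-c[2]]; return q[:2]/q[2]
def cloud(d):
    K=d['intrinsics'];T=np.linalg.inv(d['camera_from_world']);z=d['z_map']
    v,u=np.mgrid[:400,:640]
    P=np.stack([(u-K[0,2])/K[0,0]*z,-(v-K[1,2])/K[1,1]*z,-z],-1)
    return P@T[:3,:3].T+T[:3,3]
E
python3 - <<'E'
from h import *
np.set_printoptions(precision=1,suppress=True)
s=state();print(s)
for n in ['scene','top']:
    d=cam(n,n+'0.png');print(n,np.linalg.inv(d['camera_from_world']),d['intrinsics'])
    for t in ['socket0_mouth','socket1_mouth','socket2_mouth','saddle0','saddle1','saddle2','tray','rack','nut0','nut1','nut2']:
        for m in mark_of(n,t)[:4]:
            print(t,np.array(m['uv']),round(m['confidence'],2),depth(d,m['uv']))
E
```

```text
{'t': 0.0, 'joints': array([-1.2,  0.5,  1.6, -0. ,  1.1, -0.1]), 'qvel': array([-0., -0.,  0.,  0.,  0., -0.]), 'tau': array([ -0. , -61.3, -25.8,   0.1,   0. ,  -0. ]), 'eef_pos': array([ 279.5, -558.7,  214.1]), 'tcp_rot': array([-3.1, -0. ,  0.5]), 'ft_force': array([0.1, 1.5, 0.7]), 'moment': array([0.1, 0. , 0. ]), 'grip_force': 0.0, 'opening': 1.0006095058386384}
scene [[   0.8   -0.3    0.5  995. ]
 [   0.6    0.5   -0.6 -666.3]
 [  -0.     0.8    0.6  687.5]
 [   0.     0.     0.     1. ]] [[398.5   0.  319.7]
 [  0.  398.5 205.6]
 [  0.    0.    1. ]]
socket0_mouth [371.1 219.3] 0.86 [677.5 -14.   81.9]
socket1_mouth [355.  179.7] 0.77 [559.7 109.2  79.3]
socket2_mouth [279.4 178.2] 0.92 [380.1   7.8  73.2]
socket2_mouth [302.2 193.3] 0.72 [473.2 -12.2  72.4]
socket2_mouth [315.2 172.9] 0.72 [455.4  71.5  83.4]
socket2_mouth [286.8 281.9] 0.63 [ 589.7 -228.3    8.2]
saddle0 [277.8 263.9] 0.69 [ 537.9 -197.2    7.8]
saddle0 [253.8 248.1] 0.64 [ 472.4 -204.2   28.7]
saddle0 [313.3 284.1] 0.59 [ 641.8 -199.9    7.8]
saddle1 [277.8 263.9] 0.69 [ 537.9 -197.2    7.8]
saddle1 [25
[... 1310 characters left out ...]
 [ 661.7 -231.2    5. ]
saddle2 [403.  188.3] 0.69 [ 570.  -220.7    5.5]
tray [178.6 189.7] 0.88 [567.  308.2   3.8]
rack [405.9 190.9] 0.6 [ 563.6 -227.     7.3]
nut0 [402.8 224.1] 0.71 [ 486.6 -218.6    5.8]
nut0 [317.3 223.7] 0.58 [484.7 -23.4  70.6]
nut0 [315.7 140.4] 0.52 [667.6 -19.2  72.2]
nut0 [260.2 185.4] 0.42 [568.1 102.   69.5]
nut1 [402.8 224.1] 0.71 [ 486.6 -218.6    5.8]
nut1 [317.3 223.7] 0.58 [484.7 -23.4  70.6]
nut1 [315.7 140.4] 0.52 [667.6 -19.2  72.2]
nut1 [260.2 185.4] 0.42 [568.1 102.   69.5]
nut2 [402.8 224.1] 0.71 [ 486.6 -218.6    5.8]
nut2 [317.3 223.7] 0.58 [484.7 -23.4  70.6]
nut2 [315.7 140.4] 0.52 [667.6 -19.2  72.2]
nut2 [260.2 185.4] 0.42 [568.1 102.   69.5]
```

View pics/scene0.png

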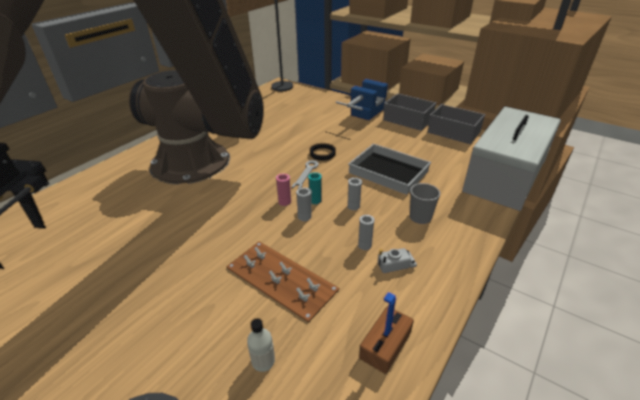

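```bash
python3 - <<'E'
import cv2,numpy as np
t=cv2.imread('pics/top0.png');s=cv2.imread('pics/scene0.png')
a=cv2.resize(t[110:310,230:430],None,fx=4,fy=4,interpolation=3)[:600]
b=cv2.resize(s[150:250,250:410],None,fx=5,fy=5,interpolation=3)
c=cv2.resize(t[120:300,250:350],None,fx=3.3,fy=3.3,interpolation=3)
cv2.imwrite('pics/b.png',b);cv2.imwrite('pics/c.png',cv2.resize(t[110:290,100:440],None,fx=2.35,fy=2.35,interpolation=3))
E
```

```text
(no output)
```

View pics/b.png

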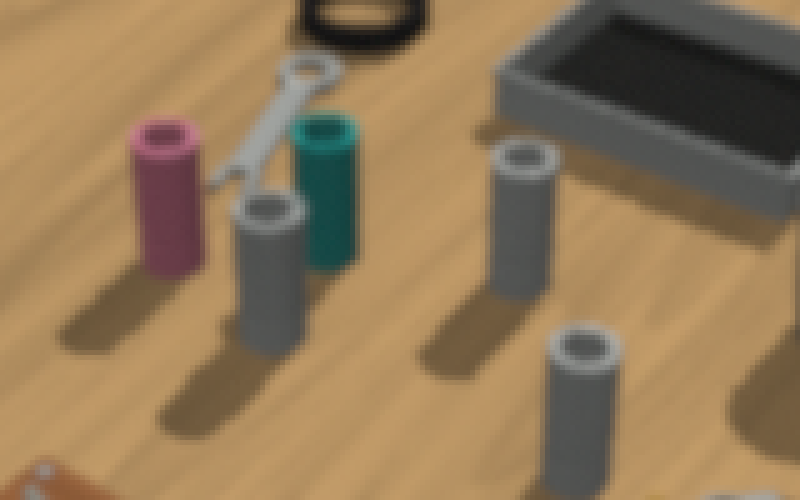

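View pics/c.png

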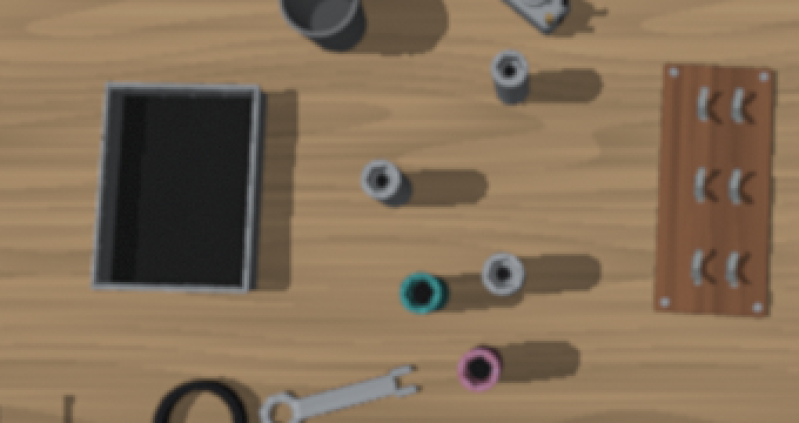

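The scene picture shows chrome sockets at (371,219), (355,180) and (302,193). The look-alikes are pink at (284,178) and turquoise at (315,173). In the top crop each chrome mouth has a grey face with a small black hole, so all three hold nuts. The tray is at (388,168) and the rack at (282,280). Next I'll measure positions.

```bash
cat > m.py <<'E'
from h import *
np.set_printoptions(precision=1,suppress=True)
def tops(d,lo=78,hi=92):
    P=cloud(d); m=((P[...,2]>lo)&(P[...,2]<hi)&(d['z_map']>0)&(P[...,0]>330)&(P[...,0]<760)&(abs(P[...,1])<200)).astype(np.uint8)
    n,l,st,_=cv2.connectedComponentsWithStats(m)
    for i in range(1,n):
        if st[i,4]>12:
            q=P[l==i]; c,r=cv2.minEnclosingCircle(q[:,:2].astype(np.float32)); print(st[i,4],q.mean(0),'circ',np.array(c),r,d['color'][l==i].mean(0))
if __name__=='__main__':
    for n in ['scene','top']:
        d=cam(n);print(n);tops(d)
        P=cloud(d)
        reg=(P[...,0]>420)&(P[...,0]<720)&(P[...,1]>-300)&(P[...,1]<-150)
        m=(reg&(P[...,2]>16)&(P[...,2]<60)).astype(np.uint8)
        k,l,st,_=cv2.connectedComponentsWithStats(m)
        for i in range(1,k):
            if st[i,4]>4:
                q=P[l==i]; print('post',st[i,4],q.mean(0),q.min(0),q.max(0))
        b=P[reg&(P[...,2]>4)&(P[...,2]<12)]; print('board',cv2.minAreaRect(b[:,:2].astype(np.float32)))
        b=P[(P[...,0]>430)&(P[...,0]<700)&(P[...,1]>210)&(P[...,1]<410)&(P[...,2]>26)&(P[...,2]<38)]; print('tray rim',cv2.minAreaRect(b[:,:2].astype(np.float32)),np.median(b[:,2]))
    d1=cam('scene');d2=cam('top')
    # triangulate sockets' mouths
    for a in mark_of('scene','socket0_mouth')[:4]+mark_of('scene','socket1_mouth')[:3]+mark_of('scene','socket2_mouth')[:4]:
        for b in mark_of('top','socket0_mouth')[:3]+mark_of('top','socket1_mouth')[:3]+mark_of('top','socket2_mouth')[:3]:
            o,r=ray(d1,a['uv']);p,s=ray(d2,b['uv'])
            t=np.linalg.lstsq(np.c_[r,-s],p-o,rcond=None)[0]; x=o+r*t[0];y=p+s*t[1]
            if np.linalg.norm(x-y)<8: print((x+y)/2,np.linalg.norm(x-y))
E
python3 m.py
```

```text
scene
86 [395.5   3.5  82.9] circ [395.5   5.1] 20.917362213134766 [154.6  97.  105.9]
92 [463.7  56.5  83.1] circ [462.3  57.2] 20.107402801513672 [ 52.6 108.8 100.5]
91 [566.9  93.   83. ] circ [565.8  95.2] 18.626358032226562 [121.7 120.5 115.7]
150 [729.8 157.8  82.6] circ [735.8 156.5] 39.534969329833984 [93.9 90.8 85. ]
101 [481.  -18.4  82.9] circ [479.7 -17.2] 20.00642967224121 [122.2 121.4 115.9]
113 [670.  -24.5  83. ] circ [669.1 -23.1] 17.979778289794922 [130.4 128.2 122.1]
post 36 [ 485.6 -202.    23.2] [ 473.2 -205.7   16.5] [ 503.8 -198.    31.7]
post 37 [ 483.9 -235.9   23.2] [ 470.9 -239.4   16.7] [ 503.3 -232.5   31.4]
post 38 [ 565.6 -206.2   23.6] [ 552.6 -209.9   16.5] [ 583.5 -202.2   31.1]
post 43 [ 563.7 -240.    23.4] [ 550.7 -243.8   16. ] [ 582.5 -235.    30.9]
post 45 [ 645.8 -210.1   23.5] [ 630.7 -213.5   16.1] [ 663.9 -205.9   31.5]
post 51 [ 644.7 -244.2   23.1] [ 629.7 -249.    16. ] [ 662.5 -239.8   30.3]
board ((567.28076171875, -219.90521240234375), (118.41564178466797, 250.38931274414062), 87.38238525390625)
tray rim ((565.81884765625, 305.4468994
[... 768 characters left out ...]
 -208.5   16.1] [ 584.1 -200.8   30.4]
post 42 [ 565.8 -238.8   24. ] [ 549.5 -242.4   16.4] [ 581.4 -235.6   30.9]
post 40 [ 488.8 -200.6   23.8] [ 472.5 -204.2   16.2] [ 504.1 -197.    31.7]
post 42 [ 486.5 -234.6   23.7] [ 470.4 -238.1   16.4] [ 501.9 -231.4   30.5]
board ((580.4190673828125, -222.63070678710938), (109.98880004882812, 276.90484619140625), 86.90972137451172)
tray rim ((565.8109741210938, 306.412353515625), (156.36346435546875, 205.17750549316406), 88.86615753173828) 32.87592624673704
[672.6 -18.1  85.1] 6.133056612484686
[593.4 124.9 -53.6] 7.57293899522789
[570.3  97.   85.8] 0.31498427890652225
[476.6 -19.6  79.1] 3.0047222687234534
[393.6  -2.8  84.1] 2.4691544273597157
```

```bash
cat > go.py <<'E'
from h import *; import sys
s=state(); p=s['eef_pos']; y=s['tcp_rot'][2]
t=np.array([float(a) for a in sys.argv[1:4]]); d=t-p
c,n=np.cos(y),np.sin(y)
print('pos',p.round(1),'rot',s['tcp_rot'].round(4),'slide m',(np.array([c*d[0]+n*d[1],n*d[0]-c*d[1],-d[2]])/1000).round(4),'roll for 90',round(y-np.pi/2,4))
E
python3 go.py 480 -16.5 150
```

```text
pos [ 279.6 -558.9  214.7] rot [ 3.1415 -0.      0.4638] slide m [ 0.4219 -0.3955  0.0647] roll for 90 -1.107
```

>>> step_arm --increments '[{"slide": [0.04,-0.04,0],"roll": -0.11},{"slide": [0.08,-0.08,0],"roll": -0.22},{"slide": [0.12,-0.12,0],"roll": -0.33},{"slide": [0.16,-0.16,0],"roll": -0.44},{"slide": [0.2,-0.2,0],"roll": -0.55}]'

```text
t: 3.22
eef_pos: [369.4, -289.0, 214.8]
tcp_rot: [3.141, 0.0, 1.017]
ft_force: [0.1, -0.6, -0.5]
opening: 1.004
grip_force: 0.0
```

```bash
python3 go.py 480 -16.5 150
```

```text
pos [ 369.4 -289.   214.8] rot [3.1409e+00 2.0000e-04 1.0171e+00] slide m [ 0.29   -0.0492  0.0648] roll for 90 -0.5537
```

>>> step_arm --increments '[{"slide": [0.06,-0.01,0.013],"roll": -0.11},{"slide": [0.12,-0.02,0.026],"roll": -0.22},{"slide": [0.18,-0.03,0.039],"roll": -0.33},{"slide": [0.24,-0.04,0.052],"roll": -0.44},{"slide": [0.29,-0.0492,0.065],"roll": -0.5537}]'

```text
t: 3.85
eef_pos: [481.3, -16.3, 149.4]
tcp_rot: [3.141, 0.0, 1.572]
ft_force: [1.0, -0.0, 0.6]
opening: 0.999
grip_force: 0.0
```

```bash
python3 go.py 480 -16.5 14
```

```text
pos [481.3 -16.3 149.4] rot [3.1408e+00 2.0000e-04 1.5719e+00] slide m [-0.0002 -0.0013  0.1354] roll for 90 0.0011
```

>>> step_arm --increments '[{"slide": [0,-0.0013,0.03]},{"slide": [0,-0.0013,0.06]},{"slide": [0,-0.0013,0.09]},{"slide": [0,-0.0013,0.12]},{"slide": [0,-0.0013,0.135]}]' --fingers 0.7

```text
invalid input at $.increments[0]: expected keys slide, roll
```

>>> step_arm --increments '[{"slide": [0,0,0]},{"slide": [0,0,0]},{"slide": [0,0,0]}]' --fingers 0.41

```text
invalid input at $.increments[0]: expected keys slide, roll
```

>>> step_arm --increments '[{"slide": [0,0,0]},{"slide": [0,0,0]}]' --fingers 0.39

```text
invalid input at $.increments[0]: expected keys slide, roll
```

>>> step_arm --increments '[{"slide": [0,0,0]},{"slide": [0,0,0]}]' --fingers 0.37

```text
invalid input at $.increments[0]: expected keys slide, roll
```

>>> step_arm --increments '[{"slide": [0,0,0]},{"slide": [0,0,0]}]' --fingers 0.2

```text
invalid input at $.increments[0]: expected keys slide, roll
```

>>> step_arm --increments '[{"slide": [0,-0.0013,0.03],"roll": 0},{"slide": [0,-0.0013,0.06],"roll": 0},{"slide": [0,-0.0013,0.09],"roll": 0},{"slide": [0,-0.0013,0.12],"roll": 0},{"slide": [0,-0.0013,0.135],"roll": 0}]' --fingers 0.7

```text
t: 4.47
eef_pos: [479.0, -18.4, 13.5]
tcp_rot: [-3.14, -0.0, 1.567]
ft_force: [0.6, 0.9, -0.7]
opening: 0.697
grip_force: 0.0
```

>>> step_arm --increments '[{"slide": [0,0,0],"roll": 0},{"slide": [0,0,0],"roll": 0},{"slide": [0,0,0],"roll": 0}]' --fingers 0.41

```text
t: 4.85
eef_pos: [479.7, -18.6, 15.5]
tcp_rot: [3.14, 0.0, 1.568]
ft_force: [-0.5, -0.1, -0.6]
opening: 0.448
grip_force: 0.0
```

>>> step_arm --increments '[{"slide": [0,0,0],"roll": 0},{"slide": [0,0,0],"roll": 0}]' --fingers 0.39

```text
t: 5.1
eef_pos: [479.3, -18.5, 15.2]
tcp_rot: [3.141, 0.0, 1.568]
ft_force: [-2.0, -0.3, 6.9]
opening: 0.398
grip_force: 30.0
```

>>> step_arm --increments '[{"slide": [0,0,0],"roll": 0},{"slide": [0,0,0],"roll": 0}]' --fingers 0.37

```text
t: 5.35
eef_pos: [479.3, -18.5, 15.2]
tcp_rot: [3.141, 0.0, 1.568]
ft_force: [-1.4, 0.4, 7.2]
opening: 0.397
grip_force: 30.0
```

>>> step_arm --increments '[{"slide": [0,0,0],"roll": 0},{"slide": [0,0,0],"roll": 0}]' --fingers 0.2

```text
t: 5.6
eef_pos: [479.4, -18.5, 15.2]
tcp_rot: [3.141, 0.0, 1.568]
ft_force: [-1.7, -0.3, 8.1]
opening: 0.397
grip_force: 30.0
```

>>> step_arm --increments '[{"slide": [0,0,-0.03],"roll": 0},{"slide": [0,0,-0.08],"roll": 0},{"slide": [-0.04,0.03,-0.08],"roll": 0},{"slide": [-0.08,0.06,-0.08],"roll": 0},{"slide": [-0.116,0.088,-0.08],"roll": 0}]'

```text
t: 6.22
eef_pos: [567.6, -136.1, 94.8]
tcp_rot: [3.141, 0.0, 1.567]
ft_force: [1.5, 0.5, -2.6]
opening: 0.397
grip_force: 30.0
```

```bash
python3 - <<'E'
from h import *
s=state();print(s['ft_force'].round(1),s['joints'].round(2))
d=cam('scene'); cv2.imwrite('pics/d1.png',cv2.cvtColor(cv2.resize(d['color'][100:320,200:440],None,fx=2.5,fy=2.5),4))
E
python3 go.py 567 -134 17
```

```text
[ 1.5  0.5 -2.6] [-0.35  0.58  1.78 -0.    0.78 -0.34]
pos [ 571.  -140.2   94.9] rot [3.1377e+00 2.1000e-03 1.5658e+00] slide m [ 0.0062 -0.004   0.0779] roll for 90 -0.005
```

View pics/d1.png

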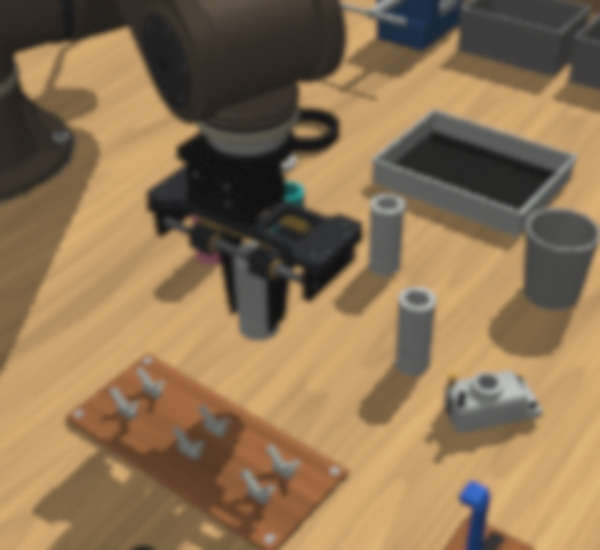

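The socket hangs upright between the fingers at about (255,295). The rack is at (210,450), and nothing else has been touched. Next I descend beside the rack edge to lean the socket over against it.

>>> step_arm --increments '[{"slide": [0,0,0.04],"roll": 0},{"slide": [0,0,0.07],"roll": 0},{"slide": [0,0,0.078],"roll": 0},{"slide": [-0.007,0,0.078],"roll": 0},{"slide": [-0.013,0,0.078],"roll": 0}]'

```text
t: 6.9
eef_pos: [567.4, -148.3, 17.6]
tcp_rot: [3.14, 0.001, 1.568]
ft_force: [0.4, -0.2, -2.4]
opening: 0.395
grip_force: 30.0
```

>>> step_arm --increments '[{"slide": [-0.005,0,0],"roll": 0},{"slide": [-0.008,0,-0.002],"roll": 0},{"slide": [-0.01,0,-0.003],"roll": 0}]'

```text
t: 7.28
eef_pos: [566.5, -156.6, 19.7]
tcp_rot: [-3.141, -0.002, 1.567]
ft_force: [2.2, 11.8, -8.1]
opening: 0.395
grip_force: 30.0
```

>>> step_arm --increments '[{"slide": [-0.003,0,-0.001],"roll": 0},{"slide": [-0.006,0,-0.001],"roll": 0},{"slide": [-0.009,0,-0.001],"roll": 0}]'

```text
t: 7.65
eef_pos: [566.5, -165.6, 21.1]
tcp_rot: [-3.141, -0.002, 1.567]
ft_force: [0.1, 7.9, 2.4]
opening: 0.396
grip_force: 30.0
```

```bash
python3 - <<'E'
from h import *
s=state();print(s['ft_force'].round(1),s['eef_pos'].round(1))
d=cam('scene'); cv2.imwrite('pics/d2.png',cv2.cvtColor(cv2.resize(d['color'][160:320,200:400],None,fx=3,fy=3),4))
E
```

```text
[0.1 7.9 2.4] [ 566.5 -165.6   21.1]
```

View pics/d2.png

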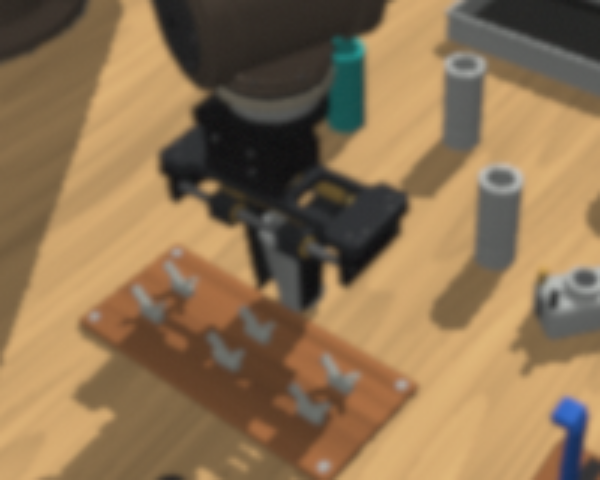

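>>> step_arm --increments '[{"slide": [-0.005,0,0],"roll": 0},{"slide": [-0.01,0,0.001],"roll": 0},{"slide": [-0.014,0,0.002],"roll": 0},{"slide": [-0.018,0,0.003],"roll": 0}]'

```text
t: 8.2
eef_pos: [566.9, -185.2, 17.9]
tcp_rot: [3.141, 0.0, 1.567]
ft_force: [-0.0, 2.4, 1.6]
opening: 0.387
grip_force: 30.0
```

>>> step_arm --increments '[{"slide": [0,0,-0.03],"roll": 0},{"slide": [0,0,-0.065],"roll": 0},{"slide": [-0.03,0,-0.065],"roll": 0},{"slide": [-0.065,0,-0.065],"roll": 0},{"slide": [-0.065,0,-0.065],"roll": 0}]'

```text
t: 8.82
eef_pos: [566.2, -252.2, 82.3]
tcp_rot: [3.141, 0.001, 1.565]
ft_force: [-0.6, 0.4, -3.2]
opening: 0.389
grip_force: 30.0
```

```bash
cat > tilt.py <<'E'
from h import *
# socket axis near grasp, from both depth maps: chrome points in a band round the grasp plane (world x = tool x)
s=state();p=s['eef_pos'];print('tcp',p.round(1),'f',s['ft_force'].round(1))
g=p+[0,0,19]
for n in ['scene','top']:
    P=cloud(cam(n));q=P-g
    m=(abs(q[...,0])<17)&(np.hypot(q[...,1],q[...,2])<75)&(q[...,2]<38)&(P[...,2]>4)&(abs(q[...,1])>13)
    a=q[m]
    if len(a)>5:
        for lo in range(-70,71,10):
            b=a[(a[:,1]>=lo)&(a[:,1]<lo+10)]
            if len(b)>2: print(n,lo,len(b),'z',b[:,2].min().round(1),b[:,2].max().round(1))
E
python3 tilt.py
```

```text
tcp [ 566.2 -252.2   82.3] f [-0.6  0.4 -3.2]
scene -20 15 z 25.2 38.0
scene 10 3 z -73.3 -72.0
scene 20 7 z -32.8 10.4
top 30 8 z -11.5 3.4
top 40 70 z -21.4 3.3
top 50 18 z -19.5 -10.7
```

```bash
python3 - <<'E'
from h import *
d=cam('scene');e=cam('top')
a=cv2.resize(d['color'][180:320,190:340],(400,373),interpolation=2);b=cv2.resize(e['color'][130:250,330:460],(400,369),interpolation=2)
im=np.zeros((373,800,3),np.uint8);im[:373,:400]=a;im[:369,400:]=b
cv2.imwrite('pics/d3.png',cv2.cvtColor(im,4))
E
```

```text
(no output)
```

View pics/d3.png

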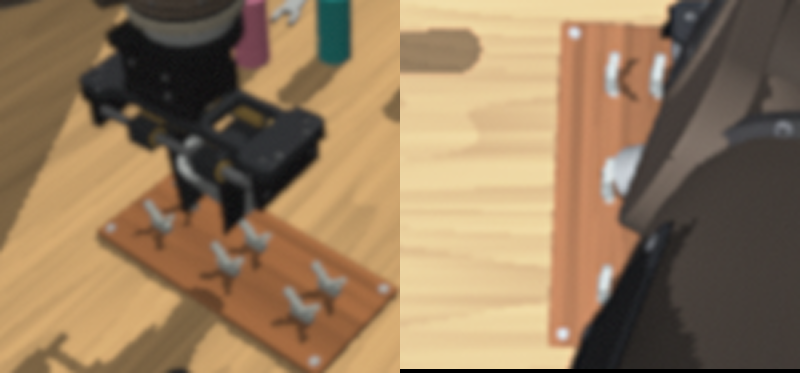

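>>> step_arm --increments '[{"slide": [-0.006,0,0.02],"roll": 0},{"slide": [-0.006,0,0.032],"roll": 0},{"slide": [-0.006,0,0.036],"roll": 0},{"slide": [-0.006,0,0.04],"roll": 0},{"slide": [-0.006,0,0.044],"roll": 0}]'

```text
t: 9.65
eef_pos: [566.6, -255.8, 38.6]
tcp_rot: [3.141, 0.0, 1.568]
ft_force: [1.2, -0.4, -2.9]
opening: 0.388
grip_force: 30.0
```

>>> step_arm --increments '[{"slide": [0,0,0.003],"roll": 0},{"slide": [0,0,0.006],"roll": 0},{"slide": [0,0,0.009],"roll": 0}]'

```text
t: 10.02
eef_pos: [566.7, -255.8, 29.9]
tcp_rot: [3.141, 0.0, 1.568]
ft_force: [-1.2, -2.3, 6.0]
opening: 0.391
grip_force: 30.0
```

>>> step_arm --increments '[{"slide": [0,0,0.003],"roll": 0},{"slide": [0,0,0.006],"roll": 0}]'

```text
t: 10.28
eef_pos: [567.2, -257.9, 25.6]
tcp_rot: [3.139, 0.004, 1.568]
ft_force: [-8.8, -12.2, 22.4]
opening: 0.388
grip_force: 30.0
```

```bash
python3 tilt.py
```

```text
tcp [ 567.2 -257.9   25.6] f [ -8.8 -12.2  22.4]
scene -30 24 z -39.9 37.7
scene -20 59 z -40.3 37.9
scene 10 18 z -38.9 -19.4
scene 20 14 z -39.2 -15.0
scene 30 4 z -37.6 -35.1
top 30 8 z -1.0 11.3
top 40 65 z -37.8 9.4
top 50 97 z -40.4 -0.5
top 60 26 z -40.3 -34.3
```

>>> step_arm --increments '[{"slide": [0,-0.0015,0.002],"roll": 0},{"slide": [0,-0.0015,0.004],"roll": 0},{"slide": [0,-0.0015,0.006],"roll": 0}]'

```text
t: 10.75
eef_pos: [566.7, -259.2, 20.9]
tcp_rot: [3.136, 0.006, 1.567]
ft_force: [-6.1, -14.1, 24.6]
opening: 0.388
grip_force: 30.0
```

```bash
python3 tilt.py;  python3 - <<'E'
from h import *
d=cam('scene');e=cam('top')
a=cv2.resize(d['color'][180:320,190:340],(400,373),interpolation=2);b=cv2.resize(e['color'][130:250,330:460],(400,369),interpolation=2)
im=np.zeros((373,800,3),np.uint8);im[:373,:400]=a;im[:369,400:]=b
cv2.imwrite('pics/d4.png',cv2.cvtColor(im,4))
E
```

```text
tcp [ 566.7 -259.2   20.9] f [ -6.1 -14.1  24.6]
scene -30 28 z 31.7 37.8
scene -20 61 z -35.8 37.7
scene 10 13 z -34.7 -22.8
scene 20 10 z -34.6 -20.0
scene 30 5 z -33.9 -30.6
top 30 5 z 4.1 11.0
top 40 57 z -33.7 14.7
top 50 106 z -35.5 6.1
top 60 44 z -35.6 -28.6
```

View pics/d4.png

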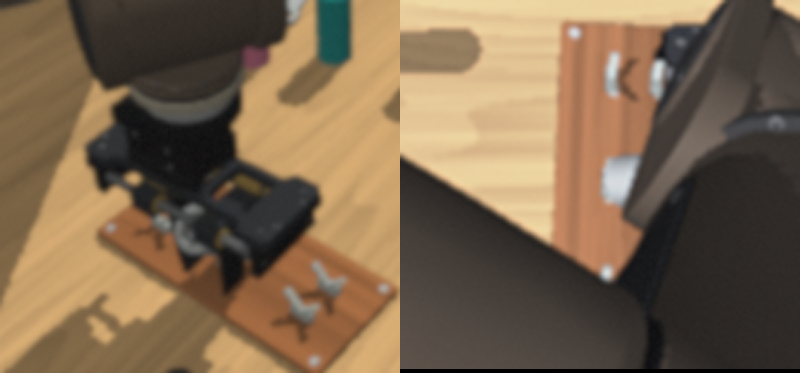

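```bash
cat > t2.py <<'E'
from h import *
np.set_printoptions(precision=1,suppress=True)
s=state();p=s['eef_pos'];g=p+[0,0,19];print('tcp',p,s['ft_force'])
P=cloud(cam('top'));q=P-g
m=(abs(q[...,0])<5)&(q[...,1]>18)&(q[...,1]<70)&(P[...,2]>36)&(q[...,2]<60)
a=q[m];print(a[np.argsort(a[:,1])][:,1:])
E
python3 t2.py
```

```text
tcp [ 566.6 -259.1   20.5] [ -5.5 -13.9  19.6]
[[42.3 11.2]
 [42.5 11.7]
 [42.8 13.9]
 [44.3  9.8]
 [44.4 10.4]
 [44.6 11.2]
 [44.7 11.4]
 [46.4  9.4]
 [46.7 11. ]
 [46.7 10.5]
 [47.1 12.6]
 [48.1  6.6]
 [48.2  7.1]
 [48.3  7.2]
 [48.9 10.3]
 [50.   4.5]
 [50.1  5. ]
 [50.2  6.1]
 [50.8  8.7]
 [52.   3.3]
 [52.2  4.8]
 [52.2  4.6]
 [52.2  4.2]
 [53.8  1.1]
 [54.   1.8]
 [54.1  2.7]
 [54.2  2.7]
 [55.6 -1.9]
 [55.7 -0.9]
 [55.8  0.2]
 [55.9  0.3]
 [57.7 -2. ]
 [57.8 -1.6]
 [57.9 -1. ]
 [58.1 -0.6]]
```

>>> step_arm --increments '[{"slide": [0,0,-0.015],"roll": 0},{"slide": [0,0,-0.032],"roll": 0},{"slide": [0.01,0,-0.032],"roll": 0},{"slide": [0.02,0,-0.032],"roll": 0},{"slide": [0.02,0,-0.032],"roll": 0}]'

```text
t: 11.62
eef_pos: [564.8, -234.4, 49.1]
tcp_rot: [-3.141, -0.001, 1.569]
ft_force: [-0.4, 0.1, -1.9]
opening: 0.387
grip_force: 30.0
```

```bash
python3 t2.py
```

```text
tcp [ 564.8 -234.4   49.1] [-0.4  0.1 -1.9]
[[46.2  8.7]
 [47.6  4.5]
 [47.7  4.8]
 [48.1  6.6]
 [48.3  8.7]
 [49.2  0.4]
 [49.5  2.1]
 [49.5  2.9]
 [49.7  3.9]
 [49.7  3.6]
 [51.  -1.9]
 [51.3  0.4]
 [51.4  0.9]
 [51.5  1.1]
 [51.5  1. ]
 [52.9 -4. ]
 [53.1 -2.3]
 [53.2 -1.7]
 [53.2 -1.1]
 [53.4 -0.2]
 [54.6 -6.9]
 [54.8 -4.7]
 [54.9 -4.9]
 [55.1 -3.8]
 [55.3 -2.1]
 [56.9 -5.7]
 [57.1 -4.6]
 [57.1 -4.8]
 [57.3 -3.2]]
```

```bash
cat > fit.py <<'E'
from h import *; import sys
from scipy.optimize import least_squares
np.set_printoptions(precision=1,suppress=True)
def run(r,ang0=None):
    s=state();p=s['eef_pos'];g=p+[0,0,19];print('tcp',p,s['ft_force'],round(s['opening'],3))
    A=[]
    for n in ['scene','top']:
        d=cam(n);P=cloud(d);q=P-g;c=d['color'].astype(int)
        m=(abs(q[...,0])<r+2)&(np.hypot(q[...,1],q[...,2])<80)&(c.min(-1)>75)&(np.ptp(c,axis=-1)<30)&(P[...,2]>35 if g[2]>60 else P[...,2]>12)
        m&=~((abs(P[...,2]-20)<15)&((abs(P[...,1]+205)<9)|(abs(P[...,1]+239)<9)))
        A.append(q[m]);print(n,m.sum())
    A=np.vstack(A)
    best=None
    for a0 in (np.radians(range(-90,91,15)) if ang0 is None else [np.radians(ang0)]):
      for o0 in (-12,0,12):
        # axis dir (cos a, sin a) towards mouth (-y); a>0 mouth up
        f=lambda v:(np.hypot(A[:,1]*np.sin(v[0])+A[:,2]*np.cos(v[0])-v[1],A[:,0]-v[2])-r)
        R=least_squares(f,[a0,o0,0],loss='soft_l1',f_scale=1.5)
        if abs(R.x[1])<30 and abs(R.x[2])<6 and (best is None or R.cost<best.cost): best=R
    a,o,x=best.x; t=-A[:,1]*np.cos(a)+A[:,2]*np.sin(a); e=abs(f(best.x))<3
    e=abs(np.hypot(A[:,1]*np.sin(a)+A[:,2]*np.cos(a)-o,A[:,0]-x)-r)<3
    print('mouth-up deg',np.degrees(a),'axis perp offset',o,'x',x,'axial range (mouth +)',np.percentile(t[e],[1,5,95,99]),'n',e.sum(),len(e),'cost',best.cost)
run(float(sys.argv[1]))
E
python3 fit.py 19
```

```text
tcp [ 564.9 -235.    49.1] [-0.6  0.  -1.7] 0.387
scene 101
top 72
mouth-up deg 52.33954588912041 axis perp offset 22.23879743426225 x 3.173259023295741 axial range (mouth +) [-39.9 -37.8  44.9  45.5] n 142 173 cost 312.30771832432924
```

>>> step_arm --increments '[{"slide": [0,0,-0.02],"roll": 0},{"slide": [0.04,0,-0.02],"roll": 0},{"slide": [0.09,0,-0.02],"roll": 0},{"slide": [0.14,0,-0.02],"roll": 0},{"slide": [0.16,0,-0.01],"roll": 0}]'

```text
t: 12.4
eef_pos: [565.8, -73.8, 59.9]
tcp_rot: [3.141, 0.0, 1.569]
ft_force: [-0.5, -0.3, -3.6]
opening: 0.39
grip_force: 30.0
```

>>> step_arm --increments '[{"slide": [0,0,0.02],"roll": 0},{"slide": [0,0,0.038],"roll": 0},{"slide": [0,0,0.043],"roll": 0},{"slide": [0,0,0.046],"roll": 0},{"slide": [0,0,0.046],"roll": 0}]'

```text
t: 13.02
eef_pos: [565.7, -76.1, 13.8]
tcp_rot: [3.141, 0.0, 1.567]
ft_force: [0.3, -0.5, -2.5]
opening: 0.389
grip_force: 30.0
```

>>> step_arm --increments '[{"slide": [0,0,0.003],"roll": 0},{"slide": [0,0,0.005],"roll": 0}]'

```text
t: 13.28
eef_pos: [566.2, -76.3, 9.5]
tcp_rot: [3.14, 0.001, 1.568]
ft_force: [-2.8, -8.0, 16.1]
opening: 0.387
grip_force: 30.0
```

>>> step_arm --increments '[{"slide": [0,0,0],"roll": 0},{"slide": [0,0,0],"roll": 0},{"slide": [0,0,0],"roll": 0},{"slide": [0,0,0],"roll": 0},{"slide": [0,0,0],"roll": 0}]' --fingers 0.45

```text
t: 13.9
eef_pos: [565.6, -75.7, 8.6]
tcp_rot: [-3.142, 0.0, 1.568]
ft_force: [0.0, 0.1, -0.1]
opening: 0.452
grip_force: 0.0
```

```bash
python3 fit.py 19
```

```text
tcp [565.6 -75.7   8.6] [ 0.   0.1 -0.1] 0.452
scene 375
top 0
mouth-up deg -0.2034682102560161 axis perp offset -9.11518953240415 x -0.13270866349141633 axial range (mouth +) [-13.2  -6.3  58.9  61.2] n 335 375 cost 472.61482182457905
```

>>> step_arm --increments '[{"slide": [-0.01,0,0],"roll": 0},{"slide": [-0.021,0,0],"roll": 0},{"slide": [-0.021,0,0.004],"roll": 0},{"slide": [-0.021,0,0.0065],"roll": 0},{"slide": [-0.021,0,0.0065],"roll": 0}]'

```text
t: 14.62
eef_pos: [565.3, -96.6, 1.8]
tcp_rot: [-3.141, -0.0, 1.568]
ft_force: [1.8, -1.3, -0.0]
opening: 0.45
grip_force: 0.0
```

>>> step_arm --increments '[{"slide": [0,0,0],"roll": 0},{"slide": [0,0,0],"roll": 0},{"slide": [0,0,-0.03],"roll": 0},{"slide": [0,0,-0.06],"roll": 0},{"slide": [-0.03,0,-0.06],"roll": 0}]' --fingers 0.2

```text
t: 15.25
eef_pos: [566.2, -125.9, 64.2]
tcp_rot: [3.139, 0.001, 1.57]
ft_force: [0.4, -1.1, -2.7]
opening: 0.396
grip_force: 30.0
```

>>> step_arm --increments '[{"slide": [-0.05,0,0],"roll": 0},{"slide": [-0.1,0,0],"roll": 0},{"slide": [-0.15,0,0],"roll": 0},{"slide": [-0.15,0,0],"roll": 0},{"slide": [-0.15,0,0],"roll": 0}]'

```text
t: 15.88
eef_pos: [564.5, -276.4, 61.7]
tcp_rot: [-3.141, -0.001, 1.567]
ft_force: [0.4, 0.6, -4.0]
opening: 0.392
grip_force: 30.0
```

```bash
python3 fit.py 19
```

```text
tcp [ 564.5 -276.4   61.7] [ 0.4  0.6 -4. ] 0.392
scene 366
top 147
mouth-up deg 0.6068108502436069 axis perp offset -2.7490105215411442 x 0.1683837444463579 axial range (mouth +) [-46.8 -45.4  38.7  40. ] n 395 513 cost 1113.4379186710134
```

>>> step_arm --increments '[{"slide": [0,0,0.025],"roll": 0},{"slide": [0,0,0.034],"roll": 0},{"slide": [0,0,0.038],"roll": 0},{"slide": [0,0,0.042],"roll": 0},{"slide": [0,0,0.045],"roll": 0}]'

```text
t: 16.6
eef_pos: [565.5, -277.5, 18.1]
tcp_rot: [3.14, 0.002, 1.568]
ft_force: [-1.7, -3.9, 5.4]
opening: 0.392
grip_force: 30.0
```

>>> step_arm --increments '[{"slide": [0,0,0.002],"roll": 0},{"slide": [0,0,0.004],"roll": 0}]'

```text
t: 16.85
eef_pos: [565.4, -277.5, 13.9]
tcp_rot: [3.14, 0.001, 1.567]
ft_force: [-0.2, -4.2, 6.0]
opening: 0.391
grip_force: 30.0
```

```bash
python3 fit.py 19
```

```text
tcp [ 565.4 -277.5   13.9] [-0.2 -4.2  6. ] 0.391
scene 323
top 98
mouth-up deg -16.867340868515615 axis perp offset -1.5823568944680908 x -0.07679810028861903 axial range (mouth +) [-45.7 -43.8  38.7  40.2] n 333 421 cost 965.9419475646164
```

>>> step_arm --increments '[{"slide": [0,0,-0.03],"roll": 0},{"slide": [0,0,-0.06],"roll": 0},{"slide": [0.05,0,-0.06],"roll": 0},{"slide": [0.1,0,-0.06],"roll": 0},{"slide": [0.15,0,-0.05],"roll": 0}]'

```text
t: 17.58
eef_pos: [565.0, -125.0, 63.2]
tcp_rot: [-3.141, -0.0, 1.567]
ft_force: [0.2, -0.7, -2.9]
opening: 0.394
grip_force: 30.0
```

>>> step_arm --increments '[{"slide": [0,0,0.025],"roll": 0},{"slide": [0,0,0.045],"roll": 0},{"slide": [0,0,0.048],"roll": 0},{"slide": [0,0,0.048],"roll": 0}]'

```text
t: 18.08
eef_pos: [565.3, -126.7, 15.2]
tcp_rot: [-3.141, -0.0, 1.567]
ft_force: [0.2, 0.4, -2.8]
opening: 0.396
grip_force: 30.0
```

```bash
python3 fit.py 19
```

```text
tcp [ 565.3 -126.7   15.2] [ 0.2  0.4 -2.8] 0.396
scene 314
top 0
mouth-up deg 163.31634235791387 axis perp offset 1.3115855205146416 x -0.18809601684834948 axial range (mouth +) [-40.3 -38.9   5.    8.2] n 271 314 cost 533.1763559034642
```

>>> step_arm --increments '[{"slide": [-0.007,0,0],"roll": 0},{"slide": [-0.011,0,-0.003],"roll": 0},{"slide": [-0.015,0,-0.006],"roll": 0},{"slide": [-0.02,0,-0.009],"roll": 0},{"slide": [-0.025,0,-0.011],"roll": 0}]'

```text
t: 18.8
eef_pos: [565.4, -152.5, 26.5]
tcp_rot: [3.141, 0.0, 1.567]
ft_force: [0.1, 1.0, -3.5]
opening: 0.398
grip_force: 30.0
```

```bash
python3 fit.py 19
```

```text
tcp [ 565.4 -152.5   26.5] [ 0.1  1.  -3.5] 0.398
scene 325
top 0
mouth-up deg -16.84773853936285 axis perp offset -1.7452764257456235 x -0.08504866067504491 axial range (mouth +) [-7.4 -4.3 38.4 39.4] n 279 325 cost 457.4314147015409
```

>>> step_arm --increments '[{"slide": [0.026,0,0],"roll": 0},{"slide": [0.026,0,0.012],"roll": 0},{"slide": [0.02,0,0.0125],"roll": 0},{"slide": [0.015,0,0.0125],"roll": 0},{"slide": [0.013,0,0.0125],"roll": 0}]'

```text
t: 19.52
eef_pos: [565.3, -137.7, 14.1]
tcp_rot: [-3.141, -0.002, 1.566]
ft_force: [2.4, 21.1, 6.6]
opening: 0.39
grip_force: 30.0
```

>>> step_arm --increments '[{"slide": [-0.003,0,-0.001],"roll": 0},{"slide": [-0.005,0,-0.002],"roll": 0}]'

```text
t: 19.77
eef_pos: [565.4, -142.8, 16.2]
tcp_rot: [-3.142, -0.002, 1.566]
ft_force: [1.8, 16.9, 4.5]
opening: 0.39
grip_force: 30.0
```

```bash
python3 fit.py 19
```

```text
tcp [ 565.4 -142.8   16.2] [ 1.8 16.9  4.5] 0.39
scene 271
top 0
mouth-up deg 153.7013320888393 axis perp offset 3.123269423405738 x -0.12589240129214344 axial range (mouth +) [-34.9 -32.9   7.6   9.6] n 254 271 cost 210.50357552733936
```

>>> step_arm --increments '[{"slide": [-0.004,0,-0.002],"roll": 0},{"slide": [-0.008,0,-0.0035],"roll": 0},{"slide": [-0.012,0,-0.0045],"roll": 0},{"slide": [-0.015,0,-0.005],"roll": 0}]'

```text
t: 20.38
eef_pos: [565.6, -158.5, 21.5]
tcp_rot: [3.141, -0.001, 1.566]
ft_force: [0.6, 12.8, 8.7]
opening: 0.391
grip_force: 30.0
```

```bash
python3 fit.py 19
```

```text
tcp [ 565.6 -158.5   21.5] [ 0.6 12.8  8.7] 0.391
scene 238
top 0
mouth-up deg -43.368963088870636 axis perp offset -7.053032895068775 x -0.29469507727065236 axial range (mouth +) [-13.2 -10.4  27.7  29.5] n 221 238 cost 277.7126199114992
```

>>> step_arm --increments '[{"slide": [-0.003,0,-0.002],"roll": 0},{"slide": [-0.007,0,-0.003],"roll": 0},{"slide": [-0.011,0,-0.003],"roll": 0},{"slide": [-0.015,0,-0.0025],"roll": 0},{"slide": [-0.019,0,-0.0015],"roll": 0}]'

```text
t: 21.1
eef_pos: [565.8, -178.3, 23.6]
tcp_rot: [3.14, -0.0, 1.566]
ft_force: [-0.4, 6.6, 14.8]
opening: 0.376
grip_force: 30.0
```

```bash
python3 fit.py 19
```

```text
tcp [ 565.8 -178.3   23.6] [-0.4  6.6 14.8] 0.376
scene 171
top 0
mouth-up deg 112.80588716843764 axis perp offset 11.299063590570144 x 0.14340940886122502 axial range (mouth +) [-27.3 -26.   14.3  17.1] n 164 171 cost 125.51770615624
```

>>> step_arm --increments '[{"slide": [0,0,-0.01],"roll": 0},{"slide": [0,0,-0.02],"roll": 0},{"slide": [0.03,0,-0.02],"roll": 0},{"slide": [0.06,0,-0.02],"roll": 0},{"slide": [0.06,0,-0.01],"roll": 0}]'

```text
t: 21.82
eef_pos: [565.8, -116.6, 33.0]
tcp_rot: [3.14, 0.001, 1.569]
ft_force: [0.3, -0.3, -3.3]
opening: 0.366
grip_force: 29.7
```

>>> step_arm --increments '[{"slide": [0,0,0.006],"roll": 0},{"slide": [0,0,0.01],"roll": 0},{"slide": [0,0,0.013],"roll": 0}]'

```text
t: 22.2
eef_pos: [565.8, -118.6, 20.1]
tcp_rot: [3.141, 0.0, 1.567]
ft_force: [-4.5, 0.8, 21.5]
opening: 0.367
grip_force: 30.1
```

```bash
python3 fit.py 19
```

```text
tcp [ 565.8 -118.6   20.1] [-4.5  0.8 21.5] 0.367
scene 151
top 0
mouth-up deg 496.9054534495698 axis perp offset 16.0501751763961 x -0.059097592035658904 axial range (mouth +) [-22.6 -21.1  12.1  14.8] n 146 151 cost 146.55289111448445
```

```bash
python3 - <<'E'
from h import *
d=cam('scene')
cv2.imwrite('pics/d5.png',cv2.cvtColor(cv2.resize(d['color'][150:290,240:400],None,fx=4.5,fy=4.2,interpolation=2),4))
E
```

```text
(no output)
```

View pics/d5.png

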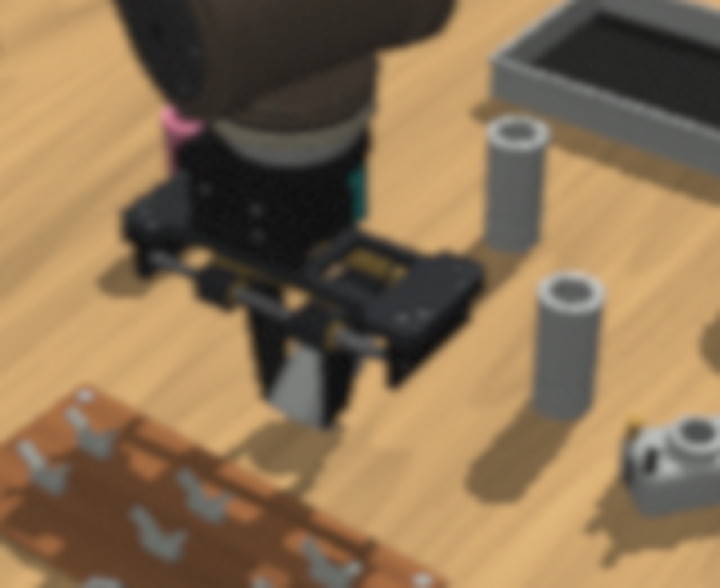

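>>> step_arm --increments '[{"slide": [0,0,0],"roll": 0},{"slide": [0,0,0],"roll": 0},{"slide": [0,0,0],"roll": 0},{"slide": [0,0,0],"roll": 0}]' --fingers 0.46

```text
t: 22.85
eef_pos: [565.4, -117.8, 19.0]
tcp_rot: [-3.141, 0.0, 1.567]
ft_force: [0.2, 0.1, 0.1]
opening: 0.458
grip_force: 0.0
```

```bash
python3 fit.py 19
```

```text
tcp [ 565.4 -117.8   19. ] [0.2 0.1 0.1] 0.458
scene 145
top 0
mouth-up deg -2.823339880085017 axis perp offset -20.187424828258994 x 0.8922577918023736 axial range (mouth +) [-47.1 -39.7   9.4  10. ] n 115 145 cost 235.876580153522
```

>>> step_arm --increments '[{"slide": [0.03,0,0],"roll": 0},{"slide": [0.06,0,0],"roll": 0},{"slide": [0.078,0,0.0045],"roll": 0},{"slide": [0.078,0,0.0045],"roll": 0}]'

```text
t: 23.45
eef_pos: [565.5, -38.9, 14.2]
tcp_rot: [-3.141, -0.0, 1.569]
ft_force: [-0.4, -0.5, 0.2]
opening: 0.461
grip_force: 0.0
```

```bash
sed -i 's/<80)&(c/<105)\&(c/' fit.py; python3 fit.py 19
```

```text
tcp [565.5 -38.9  14.2] [-0.4 -0.5  0.2] 0.461
scene 430
top 27
mouth-up deg 179.25690219122006 axis perp offset 14.157901748413497 x 0.2683877608785748 axial range (mouth +) [-88.1 -86.6 -10.3  -6. ] n 416 457 cost 526.8782172168939
```

>>> step_arm --increments '[{"slide": [0,0,0],"roll": 0},{"slide": [0,0,0],"roll": 0},{"slide": [0,0,-0.02],"roll": 0},{"slide": [0,0,-0.06],"roll": 0},{"slide": [0,0,-0.09],"roll": 0}]' --fingers 0.2

```text
t: 24.18
eef_pos: [565.6, -40.1, 105.8]
tcp_rot: [3.142, 0.0, 1.567]
ft_force: [0.4, 0.2, -2.5]
opening: 0.393
grip_force: 30.0
```

```bash
python3 fit.py 19
```

```text
tcp [565.6 -40.1 105.8] [ 0.4  0.2 -2.5] 0.393
scene 550
top 6
mouth-up deg -360.9821154271395 axis perp offset -15.529848907137874 x -0.15160075381253116 axial range (mouth +) [ 4.6  9.2 85.5 87.4] n 463 556 cost 757.4743151462781
```

>>> step_arm --increments '[{"slide": [0,0,-0.06],"roll": 0},{"slide": [0,0,0],"roll": 0},{"slide": [0,0,-0.06],"roll": 0},{"slide": [0,0,0],"roll": 0},{"slide": [0,0,-0.06],"roll": 0}]'

```text
t: 24.9
eef_pos: [561.6, -39.4, 150.8]
tcp_rot: [-3.116, -0.005, 1.567]
ft_force: [-0.0, -0.2, -1.1]
opening: 0.391
grip_force: 30.0
```

```bash
python3 fit.py 19
```

```text
tcp [561.6 -39.4 150.8] [-0.  -0.2 -1.1] 0.391
scene 551
top 0
mouth-up deg -62.97587595719501 axis perp offset -5.414495277623421 x -1.2849049824591525 axial range (mouth +) [11.5 14.5 91.6 94.6] n 510 551 cost 620.3916562960962
```

>>> step_arm --increments '[{"slide": [-0.02,0,0],"roll": 0},{"slide": [-0.05,0,0],"roll": 0},{"slide": [-0.08,0,0],"roll": 0},{"slide": [-0.095,0,0],"roll": 0},{"slide": [-0.095,0,0],"roll": 0}]'

```text
t: 25.62
eef_pos: [564.9, -135.7, 164.2]
tcp_rot: [-3.141, -0.0, 1.566]
ft_force: [-0.3, 0.6, -3.0]
opening: 0.39
grip_force: 30.0
```

```bash
python3 fit.py 19
```

```text
tcp [ 564.9 -135.7  164.2] [-0.3  0.6 -3. ] 0.39
scene 623
top 0
mouth-up deg -61.991517298044315 axis perp offset -6.310683042342116 x -0.42357098449441233 axial range (mouth +) [11.2 14.  90.4 94.4] n 578 623 cost 764.8121439596201
```

Now I lower the mouth beside the board edge (TCP z 82) and push towards -y to bring it upright.

>>> step_arm --increments '[{"slide": [0,0,0.03],"roll": 0},{"slide": [0,0,0.06],"roll": 0},{"slide": [0,0,0.078],"roll": 0},{"slide": [0,0,0.082],"roll": 0},{"slide": [0,0,0.082],"roll": 0}]'

```text
t: 26.35
eef_pos: [565.6, -134.3, 83.0]
tcp_rot: [3.141, 0.0, 1.568]
ft_force: [-0.4, 0.3, -2.2]
opening: 0.392
grip_force: 30.0
```

>>> step_arm --increments '[{"slide": [-0.01,0,0],"roll": 0},{"slide": [-0.018,0,0],"roll": 0},{"slide": [-0.026,0,0],"roll": 0},{"slide": [-0.034,0,0],"roll": 0},{"slide": [-0.04,0,0],"roll": 0}]'

```text
t: 26.98
eef_pos: [566.5, -176.0, 84.9]
tcp_rot: [3.137, 0.002, 1.567]
ft_force: [0.2, 0.6, 5.7]
opening: 0.39
grip_force: 30.0
```

```bash
python3 fit.py 19
```

```text
tcp [ 566.5 -176.    84.9] [0.2 0.6 5.7] 0.39
scene 386
top 0
mouth-up deg -84.13807873404463 axis perp offset -3.302694018849614 x 0.02207895952990467 axial range (mouth +) [ 9.  10.3 66.9 70. ] n 311 386 cost 944.6993187312811
```

>>> step_arm --increments '[{"slide": [0,0,-0.04],"roll": 0},{"slide": [0,0,-0.08],"roll": 0},{"slide": [0.03,0,-0.11],"roll": 0},{"slide": [0.08,-0.01,-0.11],"roll": 0},{"slide": [0.13,-0.02,-0.11],"roll": 0}]'

```text
t: 27.7
eef_pos: [545.6, -44.1, 193.9]
tcp_rot: [3.139, 0.001, 1.566]
ft_force: [0.8, -0.3, -2.0]
opening: 0.389
grip_force: 30.0
```

>>> step_arm --increments '[{"slide": [0.055,-0.005,0],"roll": 0},{"slide": [0.11,-0.01,0],"roll": 0},{"slide": [0.165,-0.015,0],"roll": 0},{"slide": [0.22,-0.02,0],"roll": 0},{"slide": [0.275,-0.025,0],"roll": 0}]'

```text
t: 28.32
eef_pos: [521.7, 231.8, 193.6]
tcp_rot: [3.14, -0.0, 1.567]
ft_force: [0.7, 0.2, -1.6]
opening: 0.385
grip_force: 30.0
```

>>> step_arm --increments '[{"slide": [0.03,0,0],"roll": 0},{"slide": [0.06,0,0],"roll": 0},{"slide": [0.083,0,0],"roll": 0},{"slide": [0.083,0,0],"roll": 0},{"slide": [0.083,0,0],"roll": 0}]'

```text
t: 28.95
eef_pos: [522.0, 312.7, 192.7]
tcp_rot: [3.142, 0.0, 1.567]
ft_force: [-0.8, 0.9, -2.8]
opening: 0.388
grip_force: 30.0
```

```bash
python3 fit.py 19; cat > tray.py <<'E'
from h import *
np.set_printoptions(precision=1,suppress=True)
for n in ['scene','top']:
    d=cam(n);P=cloud(d)
    b=P[(P[...,0]>400)&(P[...,0]<730)&(P[...,1]>180)&(P[...,1]<440)&(P[...,2]>26)&(P[...,2]<38)]; print('tray rim',cv2.minAreaRect(b[:,:2].astype(np.float32)),len(b))
    q=(P[...,0]>480)&(P[...,0]<655)&(P[...,1]>245)&(P[...,1]<370)&(P[...,2]>11)&(P[...,2]<30)
    k,l,st,_=cv2.connectedComponentsWithStats(q.astype(np.uint8))
    for i in range(1,k):
        if st[i,4]>8: print('in tray',n,st[i,4],P[l==i].mean(0),np.ptp(P[l==i],axis=0))
E
python3 tray.py
```

```text
tcp [522.  312.7 192.7] [-0.8  0.9 -2.8] 0.388
scene 333
top 280
mouth-up deg -85.18171806785102 axis perp offset -0.6135225316288037 x -0.9373939530683053 axial range (mouth +) [ 3.5  9.1 87.1 91.3] n 341 613 cost 2997.085305164579
tray rim ((565.000732421875, 305.1824951171875), (159.97250366210938, 206.316162109375), 89.05467987060547) 474
tray rim ((597.3916015625, 285.53253173828125), (198.14207458496094, 268.988525390625), 88.71501922607422) 785
```

>>> step_arm --increments '[{"slide": [0,0,0.04],"roll": 0},{"slide": [0,0,0.055],"roll": 0},{"slide": [0,0,0.0865],"roll": 0},{"slide": [0,0,0.118],"roll": 0},{"slide": [0,0,0.118],"roll": 0}]'

```text
t: 29.78
eef_pos: [521.7, 313.0, 73.6]
tcp_rot: [-3.14, 0.001, 1.567]
ft_force: [-0.0, 1.2, -1.7]
opening: 0.394
grip_force: 29.9
```

>>> step_arm --increments '[{"slide": [0,0,-0.02],"roll": 0},{"slide": [0,0,-0.06],"roll": 0},{"slide": [0,0,-0.1],"roll": 0},{"slide": [-0.06,0,-0.1],"roll": 0},{"slide": [-0.12,0,-0.1],"roll": 0}]'

```text
t: 30.4
eef_pos: [521.5, 192.4, 176.1]
tcp_rot: [3.139, -0.0, 1.569]
ft_force: [0.8, -0.2, -2.3]
opening: 0.394
grip_force: 30.0
```

```bash
python3 fit.py 19; python3 tray.py
```

```text
tcp [521.5 192.4 176.1] [ 0.8 -0.2 -2.3] 0.394
scene 380
top 196
mouth-up deg -90.55135280349742 axis perp offset 5.241917716497707 x -1.2115738536809715 axial range (mouth +) [-3.8 -1.6 74.5 81.4] n 363 576 cost 2196.2585057254987
tray rim ((566.0157470703125, 305.5512390136719), (159.83303833007812, 205.88723754882812), 88.43255615234375) 451
tray rim ((598.3154296875, 227.6173553466797), (41.24312973022461, 272.0390930175781), 79.5083236694336) 111
```

```bash
python3 - <<'E'
from h import *
d=cam('scene')
cv2.imwrite('pics/d6.png',cv2.cvtColor(cv2.resize(d['color'][110:230,300:460],None,fx=5,fy=5,interpolation=2),4))
for t in ['nut2','nut0','nut1']:
    print([(np.array(m['uv']).round(),round(m['confidence'],2)) for m in mark_of('scene',t)])
E
```

```text
[(array([260., 293.]), 0.6)]
[(array([260., 293.]), 0.6)]
[(array([260., 293.]), 0.6)]
```

View pics/d6.png

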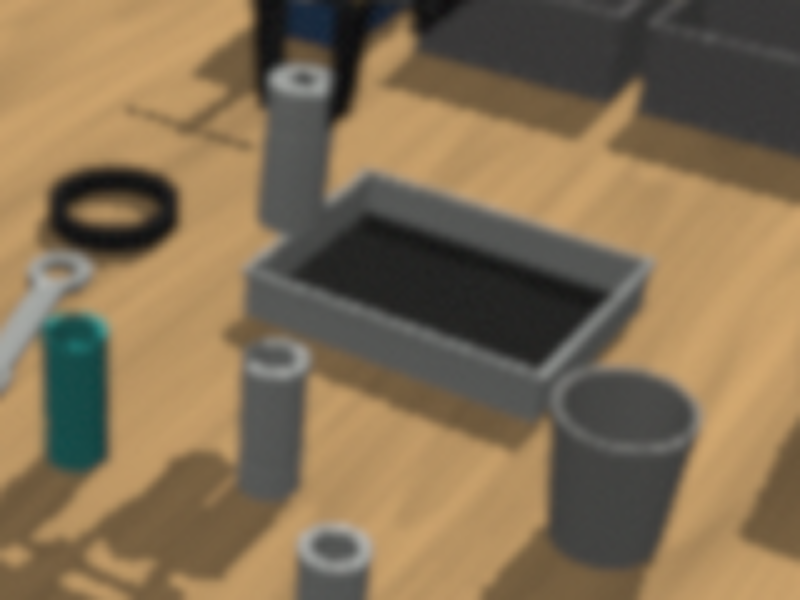

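>>> step_arm --increments '[{"slide": [0.06,0,0],"roll": 0},{"slide": [0.12,0,0],"roll": 0},{"slide": [0.12,0,0.02],"roll": 0},{"slide": [0.12,0,0.02],"roll": 0}]'

```text
t: 31.3
eef_pos: [520.6, 314.4, 153.1]
tcp_rot: [-3.139, 0.001, 1.57]
ft_force: [0.4, -1.0, -2.1]
opening: 0.393
grip_force: 30.0
```

>>> step_arm --increments '[{"slide": [0,0,0.033],"roll": 0},{"slide": [0,0,0.066],"roll": 0},{"slide": [0,0,0.099],"roll": 0},{"slide": [0,0,0.06],"roll": 0},{"slide": [0,0,0.02],"roll": 0}]'

```text
t: 31.92
eef_pos: [522.0, 313.1, 135.6]
tcp_rot: [-3.141, 0.001, 1.567]
ft_force: [0.7, -0.7, -1.5]
opening: 0.396
grip_force: 30.0
```

>>> step_arm --increments '[{"slide": [-0.03,0,-0.04],"roll": 0},{"slide": [-0.08,0,-0.06],"roll": 0},{"slide": [-0.13,0,-0.06],"roll": 0},{"slide": [-0.13,0,-0.06],"roll": 0}]'

```text
t: 32.42
eef_pos: [521.7, 180.6, 195.9]
tcp_rot: [3.14, 0.0, 1.564]
ft_force: [0.3, 0.5, -3.1]
opening: 0.396
grip_force: 30.0
```

```bash
python3 fit.py 19; python3 tray.py
```

```text
tcp [521.7 180.6 195.9] [ 0.3  0.5 -3.1] 0.396
scene 405
top 230
mouth-up deg 91.49012030223987 axis perp offset -7.537163003647949 x -0.48025196267374143 axial range (mouth +) [-65.2 -60.7  71.9  93.3] n 405 635 cost 2278.053877370104
tray rim ((565.5628051757812, 305.1790466308594), (158.22537231445312, 205.86135864257812), 88.8290023803711) 465
tray rim ((597.9718017578125, 225.7388916015625), (37.31714630126953, 271.26666259765625), 79.4324722290039) 84
```

```bash
python3 - <<'E'
from h import *
np.set_printoptions(precision=1,suppress=True)
for n in ['scene','top']:
    d=cam(n);P=cloud(d)
    q=(P[...,0]>475)&(P[...,0]<655)&(P[...,1]>242)&(P[...,1]<370)&(P[...,2]<25)&(P[...,2]>0)
    g=d['color'].mean(-1)
    print(n,q.sum(),np.percentile(P[q][:,2],[1,50,99]),np.percentile(g[q],[1,50,95,99,100]))
    b=q&(g>60); print(P[b][:20])
f=[]
import cell
s=[state()['ft_force'][2] for _ in range(1)]
for i in range(6): cam('top'); s.append(state()['ft_force'][2])
print(np.mean(s),s)
E
```

```text
scene 928 [2.2 5.1 8.2] [ 24.4  34.7  74.   90.5 103.7]
[[478.7 274.9   6.3]
 [480.3 278.5   5. ]
 [485.7 275.4   4.8]
 [488.6 276.7   5.1]
 [492.3 276.4   6.7]
 [496.5 275.6   4.8]
 [499.8 275.9   5.9]
 [500.9 280.5   3.8]
 [504.2 274.8   4.3]
 [507.1 275.9   4.7]
 [510.1 276.8   5.4]
 [512.8 278.4   5.5]
 [646.7 369.5   4.8]
 [514.9 274.8   4.5]
 [518.5 274.6   5.9]
 [519.9 278.5   4.3]
 [524.3 276.7   6.8]
 [646.5 362.6   4.8]
 [525.3 275.3   4.3]
 [530.1 272.5   7.6]]
top 84 [1.  4.1 8.4] [ 27.6  43.  112.6 115.6 117. ]
[[653.2 243.6   2.6]
 [650.6 243.3   3.2]
 [648.1 243.1   3.7]
 [645.1 242.2   6.1]
 [643.  242.6   4.7]
 [640.6 242.5   4.9]
 [637.9 242.1   5.9]
 [636.2 243.2   2.3]
 [630.6 244.1   6.3]
 [628.7 244.9   3.7]
 [626.6 245.4   1.8]
 [623.7 244.4   4.5]
 [621.7 245.1   2.3]
 [619.  244.4   4.1]
 [488.3 247.5   2.5]
 [485.9 246.9   4. ]
 [483.5 246.3   5.7]
 [481.2 246.7   4.1]
 [479.  247.7   0.9]
 [476.5 246.3   5. ]]
-2.3858684586422436 [np.float64(-3.361078032790425), np.float64(-2.419001507721174), np.float64(-2.4123915610131816), np.float64(-2.236806445125271), np.float64(-2.4448300286998275), np.float64(-2.0419733161334843), np.float64(-1.784998319012341)]
```

>>> step_arm --increments '[{"slide": [-0.06,0,0],"roll": 0},{"slide": [-0.12,0,0],"roll": 0},{"slide": [-0.18,0,0],"roll": 0},{"slide": [-0.24,0,0],"roll": 0},{"slide": [-0.24,0,0],"roll": 0}]'

```text
t: 33.65
eef_pos: [520.7, -60.1, 194.6]
tcp_rot: [3.141, 0.001, 1.563]
ft_force: [0.5, 0.8, -2.6]
opening: 0.394
grip_force: 30.0
```

```bash
python3 tray.py; python3 - <<'E'
from h import *
d=cam('top');a=cv2.resize(d['color'][120:270,110:300],(480,380),interpolation=2)
P=cloud(d);z=P[120:270,110:300,2]
s=[]
for i in range(12): cam('top'); s.append(state()['ft_force'][2])
print(np.mean(s))
e=cam('scene');q=proj(e,state()['eef_pos']-[0,0,40]);u,v=int(q[0]),int(q[1]);b=cv2.resize(e['color'][v-45:v+45,u-38:u+38],(320,380),interpolation=2)
cv2.imwrite('pics/d7.png',cv2.cvtColor(np.hstack([a,b]),4))
E
```

```text
tray rim ((566.0720825195312, 305.6309814453125), (161.14584350585938, 205.69949340820312), 89.25182342529297) 465
tray rim ((597.670654296875, 286.00885009765625), (195.09390258789062, 271.660400390625), 87.6521987915039) 864
-2.6122150160183377
```

View pics/d7.png

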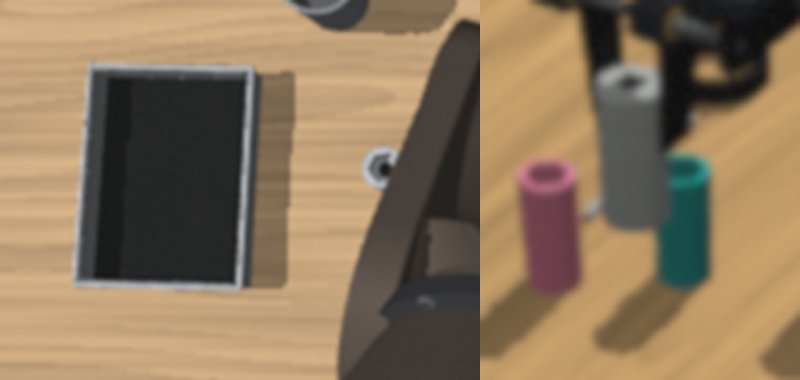

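>>> step_arm --increments '[{"slide": [0.06,0,0],"roll": 0},{"slide": [0.12,0,0],"roll": 0},{"slide": [0.18,0,0],"roll": 0},{"slide": [0.24,0,0],"roll": 0},{"slide": [0.3,0,0],"roll": 0}]'

```text
t: 35.08
eef_pos: [521.5, 245.4, 194.7]
tcp_rot: [3.141, 0.0, 1.567]
ft_force: [-0.1, -0.8, -3.0]
opening: 0.397
grip_force: 30.0
```

>>> step_arm --increments '[{"slide": [0.05,0,0],"roll": 0},{"slide": [0.073,0,0.02],"roll": 0},{"slide": [0.073,0,0.06],"roll": 0},{"slide": [0.073,0,0.074],"roll": 0},{"slide": [0.073,0,0.074],"roll": 0}]'

```text
t: 35.7
eef_pos: [521.8, 315.6, 119.8]
tcp_rot: [-3.14, 0.001, 1.567]
ft_force: [1.0, 0.2, -2.0]
opening: 0.394
grip_force: 30.0
```

>>> step_arm --increments '[{"slide": [0,0,0.038],"roll": 0},{"slide": [0,0,0.076],"roll": 0}]'

```text
t: 35.95
eef_pos: [523.4, 316.5, 46.3]
tcp_rot: [3.138, -0.002, 1.566]
ft_force: [-8.3, 4.3, 43.7]
opening: 0.395
grip_force: 30.1
```

>>> step_arm --increments '[{"slide": [0,0,-0.038],"roll": 0},{"slide": [0,0,-0.076],"roll": 0},{"slide": [-0.06,0,-0.11],"roll": 0},{"slide": [-0.12,0,-0.12],"roll": 0},{"slide": [-0.12,0,-0.12],"roll": 0}]'

```text
t: 36.58
eef_pos: [522.4, 193.1, 167.4]
tcp_rot: [3.138, -0.001, 1.563]
ft_force: [-0.3, 0.3, -2.0]
opening: 0.396
grip_force: 30.0
```

```bash
python3 fit.py 19; python3 tray.py
```

```text
tcp [522.4 193.1 167.4] [-0.3  0.3 -2. ] 0.396
scene 378
top 160
mouth-up deg -88.56055768915488 axis perp offset 7.814084727120075 x 0.03863863192425118 axial range (mouth +) [-90.9 -28.2  50.3  54.9] n 376 538 cost 1569.0825646920166
tray rim ((565.84423828125, 306.05328369140625), (161.2491912841797, 206.2342071533203), 88.80599212646484) 473
tray rim ((597.9503173828125, 229.48037719726562), (44.81053924560547, 271.6918640136719), 79.34027862548828) 148
```

>>> step_arm --increments '[{"slide": [0.06,0,0],"roll": 0},{"slide": [0.12,0,0],"roll": 0},{"slide": [0.12,0,0.046],"roll": 0},{"slide": [0.12,0,0.046],"roll": 0}]'

```text
t: 37.28
eef_pos: [519.7, 317.2, 115.6]
tcp_rot: [-3.136, 0.003, 1.57]
ft_force: [0.1, -0.3, -2.0]
opening: 0.395
grip_force: 30.0
```

>>> step_arm --increments '[{"slide": [0,0,0.039],"roll": 0},{"slide": [0,0,0.078],"roll": 0},{"slide": [0,0,0.039],"roll": 0},{"slide": [0,0,0.08],"roll": 0},{"slide": [0,0,0.04],"roll": 0}]'

```text
t: 37.9
eef_pos: [519.8, 315.2, 74.1]
tcp_rot: [-3.131, 0.005, 1.567]
ft_force: [-0.8, 0.1, -2.0]
opening: 0.396
grip_force: 30.0
```

>>> step_arm --increments '[{"slide": [0,0,0.041],"roll": 0},{"slide": [0,0,0],"roll": 0},{"slide": [0,0,0.042],"roll": 0},{"slide": [0,0,0],"roll": 0},{"slide": [0,0,-0.04],"roll": 0}]'

```text
t: 38.52
eef_pos: [522.1, 316.4, 120.0]
tcp_rot: [-3.14, 0.001, 1.567]
ft_force: [0.6, 0.5, -1.2]
opening: 0.401
grip_force: 30.0
```

>>> step_arm --increments '[{"slide": [0,0,-0.04],"roll": 0},{"slide": [-0.06,0,-0.05],"roll": 0},{"slide": [-0.12,0,-0.05],"roll": 0},{"slide": [-0.12,0,-0.05],"roll": 0}]'

```text
t: 39.02
eef_pos: [521.9, 193.3, 170.6]
tcp_rot: [3.14, 0.0, 1.563]
ft_force: [0.3, -0.1, -2.1]
opening: 0.393
grip_force: 30.0
```

```bash
python3 fit.py 19; python3 tray.py
```

```text
tcp [521.9 193.3 170.6] [ 0.3 -0.1 -2.1] 0.393
scene 373
top 124
mouth-up deg 90.98848544532528 axis perp offset -7.679224760827903 x 0.04509092177592181 axial range (mouth +) [-46.4 -43.1  34.9  55.5] n 349 497 cost 1436.1546345730849
tray rim ((565.697265625, 305.1739807128906), (160.18016052246094, 205.49710083007812), 88.5085678100586) 475
tray rim ((598.453857421875, 230.51626586914062), (46.47309875488281, 273.1968994140625), 79.46663665771484) 182
```

```bash
python3 - <<'E'
from h import *
np.set_printoptions(precision=0,suppress=True)
for n in ['scene','top']:
    d=cam(n,n+'9.png');P=cloud(d)
    a=cv2.imread('pics/%s0.png'%n).astype(int);b=cv2.imread('pics/%s9.png'%n).astype(int)
    m=((P[...,2]>6)&(P[...,2]<24)&(P[...,0]>350)&(P[...,0]<850)&(abs(P[...,1])<500)&(abs(a-b).max(-1)>30)).astype(np.uint8)
    k,l,st,c=cv2.connectedComponentsWithStats(m)
    for i in range(1,k):
        if st[i,4]>12: print(n,st[i],P[l==i].mean(0),b[l==i].mean(0))
    for t in ['nut2','socket2_mouth','socket2']:
        for x in mark_of(n,t)[:6]: print(n,t,np.array(x['uv']),round(x['confidence'],2),depth(d,x['uv']))
s=[]
for i in range(15): cam('top'); s.append(state()['ft_force'][2])
print(np.mean(s),np.std(s))
E
```

```text
scene [ 226  242   76   59 1720] [ 526. -227.    9.] [47. 65. 90.]
scene nut2 [260. 293.] 0.46 [ 566. -291.   17.]
scene socket2_mouth [313. 176.] 0.89 [451.  66.  75.]
scene socket2_mouth [359. 146.] 0.76 [533. 171. 145.]
scene socket2_mouth [279. 178.] 0.67 [380.   7.  74.]
scene socket2_mouth [276. 264.] 0.62 [ 535. -199.    6.]
scene socket2 [359. 118.] 0.87 [525. 176. 224.]
scene socket2 [358. 206.] 0.83 [583.  91.  10.]
scene socket2 [367. 242.] 0.81 [681. -33.  26.]
scene socket2 [283. 203.] 0.8 [405. -12.  12.]
top [425 183  13  12 105] [ 568. -284.   15.] [84. 85. 86.]
top [380 184   4  13  26] [ 564. -170.    8.] [48. 65. 92.]
top [410 186   3   8  16] [ 566. -236.   15.] [79. 81. 83.]
top [379 199   5  11  19] [ 534. -169.    7.] [49. 66. 93.]
top [379 210   5   5  13] [ 515. -168.    7.] [49. 67. 93.]
top [379 216   6  25  55] [ 473. -167.    7.] [59. 73. 95.]
top [389 218   7  12  39] [ 491. -195.   10.] [62. 73. 92.]
top [409 221   3   8  14] [ 486. -232.   15.] [80. 82. 83.]
top [388 231   7   9  27] [ 462. -190.    8.] [49. 67. 97.]
top nut2 [195. 201.] 0.67 [518. 190. 222.]
top nut2 [437. 188.] 0.66 [ 569. -297.   13.]
top nut2 [314. 142.] 0.64 [664. -17.  73.]
top nut2 [263. 187.] 0.5 [564.  95.  69.]
top socket2_mouth [212. 208.] 0.88 [511. 174. 176.]
top socket2_mouth [277. 233.] 0.74 [465.  66.  59.]
top socket2_mouth [305. 266.] 0.59 [394.   4.  58.]
top socket2 [196. 200.] 0.73 [516. 175. 262.]
top socket2 [283. 234.] 0.72 [463.  52.  58.]
top socket2 [318. 147.] 0.71 [651. -24.  76.]
top socket2 [265. 192.] 0.62 [552.  88.  83.]
-2.2540771595100306 0.4883166628398794
```

A nut shows at about (567,-288) on the ledge behind the rack: nut2 was thrown out by the abrupt stop earlier. I'll lay socket2 first, then fetch that nut into the tray, and move the other two gently.

>>> step_arm --increments '[{"slide": [-0.06,-0.008,0],"roll": 0},{"slide": [-0.12,-0.016,0],"roll": 0},{"slide": [-0.18,-0.024,0],"roll": 0},{"slide": [-0.24,-0.03,0],"roll": 0},{"slide": [-0.3,-0.035,0],"roll": 0}]'

```text
t: 41.0
eef_pos: [485.1, -105.4, 168.9]
tcp_rot: [3.141, 0.0, 1.568]
ft_force: [1.2, 0.0, -2.3]
opening: 0.399
grip_force: 30.0
```

>>> step_arm --increments '[{"slide": [-0.015,0,0.03],"roll": 0},{"slide": [-0.015,0,0.08],"roll": 0},{"slide": [-0.015,0,0.12],"roll": 0},{"slide": [-0.015,0,0.135],"roll": 0},{"slide": [-0.015,0,0.135],"roll": 0}]'

```text
t: 41.62
eef_pos: [485.5, -118.5, 33.5]
tcp_rot: [-3.141, -0.0, 1.568]
ft_force: [1.2, 0.8, -2.6]
opening: 0.397
grip_force: 30.0
```

```bash
python3 fit.py 19
```

```text
tcp [ 485.5 -118.5   33.5] [ 1.2  0.8 -2.6] 0.397
scene 352
top 0
mouth-up deg 91.64620066164102 axis perp offset -7.5875726120465155 x 0.4330762372130547 axial range (mouth +) [-40.4 -36.5  34.1  35.4] n 304 352 cost 557.035309694022
```

>>> step_arm --increments '[{"slide": [-0.015,0,0],"roll": 0},{"slide": [-0.022,0,0],"roll": 0},{"slide": [-0.031,0,-0.003],"roll": 0},{"slide": [-0.04,0,-0.005],"roll": 0},{"slide": [-0.049,0,-0.006],"roll": 0}]'

```text
t: 42.35
eef_pos: [484.7, -167.3, 40.2]
tcp_rot: [-3.141, -0.001, 1.567]
ft_force: [1.3, 8.9, -1.7]
opening: 0.398
grip_force: 30.0
```

>>> step_arm --increments '[{"slide": [-0.009,0,0.001],"roll": 0},{"slide": [-0.018,0,0.003],"roll": 0},{"slide": [-0.022,0,0.004],"roll": 0}]'

```text
t: 42.72
eef_pos: [485.2, -190.3, 36.2]
tcp_rot: [3.141, 0.0, 1.567]
ft_force: [0.8, 3.4, 0.3]
opening: 0.389
grip_force: 30.0
```

```bash
python3 fit.py 19
```

```text
tcp [ 485.2 -190.3   36.2] [0.8 3.4 0.3] 0.389
scene 91
top 51
mouth-up deg -119.40745543325312 axis perp offset -17.25509656155699 x 0.40607043713769714 axial range (mouth +) [-29.7 -28.9  53.4  53.9] n 105 142 cost 247.705815164746
```

>>> step_arm --increments '[{"slide": [0.004,0,-0.006],"roll": 0},{"slide": [0.03,0,-0.008],"roll": 0},{"slide": [0.06,0,-0.008],"roll": 0},{"slide": [0.08,0,-0.004],"roll": 0},{"slide": [0.08,0,0.001],"roll": 0}]'

```text
t: 43.45
eef_pos: [485.6, -108.4, 35.0]
tcp_rot: [3.141, 0.0, 1.57]
ft_force: [0.4, 0.2, -2.3]
opening: 0.395
grip_force: 30.0
```

```bash
python3 fit.py 19
```

```text
tcp [ 485.6 -108.4   35. ] [ 0.4  0.2 -2.3] 0.395
scene 134
top 0
mouth-up deg -112.71282453228758 axis perp offset -15.241216619153011 x 1.1340324925236742 axial range (mouth +) [-31.1 -29.9  43.9  46.6] n 81 134 cost 406.92984324428926
```

>>> step_arm --increments '[{"slide": [0,0,0.003],"roll": 0},{"slide": [-0.004,0,0.004],"roll": 0},{"slide": [-0.012,0,0.005],"roll": 0},{"slide": [-0.02,0,0.006],"roll": 0}]'

```text
t: 44.05
eef_pos: [485.7, -130.3, 29.0]
tcp_rot: [3.141, 0.0, 1.567]
ft_force: [-0.1, 1.4, 5.1]
opening: 0.393
grip_force: 30.0
```

```bash
python3 fit.py 19
```

```text
tcp [ 485.7 -130.3   29. ] [-0.1  1.4  5.1] 0.393
scene 105
top 0
mouth-up deg -112.05094405141317 axis perp offset -14.175586072935262 x 2.0938178270112515 axial range (mouth +) [-33.6 -31.7  45.2  47.5] n 61 105 cost 309.5069126882647
```

>>> step_arm --increments '[{"slide": [0,0,0],"roll": 0},{"slide": [0,0,0],"roll": 0},{"slide": [0,0,0],"roll": 0},{"slide": [0,0,0],"roll": 0}]' --fingers 0.46

```text
t: 44.65
eef_pos: [485.4, -129.5, 28.6]
tcp_rot: [-3.142, 0.0, 1.568]
ft_force: [0.9, 0.3, 0.7]
opening: 0.457
grip_force: 0.0
```

```bash
python3 fit.py 19
```

```text
tcp [ 485.4 -129.5   28.6] [0.9 0.3 0.7] 0.457
scene 310
top 0
mouth-up deg 186.15930377615305 axis perp offset 25.04276511515958 x 0.13359308004359466 axial range (mouth +) [-44.  -42.4  32.   36.7] n 244 310 cost 635.0271666362357
```

>>> step_arm --increments '[{"slide": [0,0,0.012],"roll": 0},{"slide": [0,0,0.0235],"roll": 0},{"slide": [0,0,0.0235],"roll": 0}]'

```text
t: 45.12
eef_pos: [484.8, -129.3, 3.9]
tcp_rot: [-3.14, -0.001, 1.567]
ft_force: [-0.5, 0.9, -0.5]
opening: 0.457
grip_force: 0.0
```

>>> step_arm --increments '[{"slide": [0,0,0],"roll": 0},{"slide": [0,0,0],"roll": 0},{"slide": [0,0,-0.03],"roll": 0.05},{"slide": [0,0,-0.07],"roll": 0.05},{"slide": [0,0,-0.07],"roll": 0.05}]' --fingers 0.2

```text
t: 45.75
eef_pos: [486.4, -129.9, 77.4]
tcp_rot: [3.137, 0.002, 1.518]
ft_force: [0.4, 0.0, -2.9]
opening: 0.392
grip_force: 30.0
```

```bash
python3 fit.py 19; python3 go.py 486.2 -213 75
```

```text
tcp [ 486.4 -129.9   77.4] [ 0.4  0.  -2.9] 0.392
scene 306
top 0
mouth-up deg 5.847933820948695 axis perp offset -1.348307618530927 x -1.8637292680300217 axial range (mouth +) [-5.7  0.9 45.7 46.9] n 235 306 cost 719.0487820799954
pos [ 485.2 -129.4   75. ] rot [3.1412e+00 2.0000e-04 1.5176e+00] slide m [-0.0834  0.0054 -0.    ] roll for 90 -0.0532
```

>>> step_arm --increments '[{"slide": [-0.04,0.0026,0],"roll": 0},{"slide": [-0.08,0.0052,0],"roll": 0},{"slide": [-0.08,0.0052,0.02],"roll": 0},{"slide": [-0.08,0.0052,0.036],"roll": 0},{"slide": [-0.08,0.0052,0.044],"roll": 0}]'

```text
t: 46.48
eef_pos: [485.7, -209.0, 29.4]
tcp_rot: [-3.139, -0.001, 1.518]
ft_force: [0.2, 0.2, -1.8]
opening: 0.397
grip_force: 30.0
```

>>> step_arm --increments '[{"slide": [0,0,0.004],"roll": 0},{"slide": [0,0,0.007],"roll": 0},{"slide": [0,0,0.007],"roll": 0}]'

```text
t: 46.85
eef_pos: [487.2, -209.8, 25.3]
tcp_rot: [3.139, 0.001, 1.518]
ft_force: [0.1, 1.5, 7.8]
opening: 0.394
grip_force: 30.0
```

```bash
python3 fit.py 19
```

```text
tcp [ 487.2 -209.8   25.3] [0.1 1.5 7.8] 0.394
scene 309
top 0
mouth-up deg 544.8306465980116 axis perp offset 1.2329474891536678 x -1.910134085374597 axial range (mouth +) [-46.3 -45.5  -7.2  -4.1] n 245 309 cost 661.8372571257123
```

Contact with 8 N. I'll press slightly, release and lift.

>>> step_arm --increments '[{"slide": [0,0,0.002],"roll": 0},{"slide": [0,0,0.002],"roll": 0}]'

```text
t: 47.2
eef_pos: [487.3, -210.2, 24.1]
tcp_rot: [3.138, 0.002, 1.518]
ft_force: [-2.8, -0.3, 17.9]
opening: 0.392
grip_force: 30.0
```

>>> step_arm --increments '[{"slide": [0,0,0],"roll": 0},{"slide": [0,0,0],"roll": 0},{"slide": [0,0,-0.03],"roll": 0},{"slide": [0,0,-0.08],"roll": 0},{"slide": [0,0,-0.1],"roll": 0}]' --fingers 0.5

```text
t: 47.82
eef_pos: [487.0, -209.8, 124.5]
tcp_rot: [3.139, 0.001, 1.518]
ft_force: [-0.3, 0.6, 0.4]
opening: 0.501
grip_force: 0.0
```

```bash
cat > look.py <<'E'
from h import *
np.set_printoptions(precision=1,suppress=True)
print(state()['eef_pos'])
for n in ['scene','top']:
    d=cam(n);P=cloud(d)
    # things in rack above posts, and nut near board's far edge
    m=((P[...,2]>45)&(P[...,2]<66)&(P[...,0]>430)&(P[...,0]<710)&(P[...,1]>-300)&(P[...,1]<-140)).astype(np.uint8)
    k,l,st,_=cv2.connectedComponentsWithStats(m)
    for i in range(1,k):
        if st[i,4]>30: q=P[l==i];print(n,'lying',st[i,4],q.mean(0),np.percentile(q,2,axis=0),np.percentile(q,98,axis=0))
    q=(P[...,2]>10)&(P[...,2]<24)&(P[...,1]<-266)&(P[...,1]>-330)&(P[...,0]>530)&(P[...,0]<610)&(d['color'].min(-1)>60)&(np.ptp(d['color'].astype(int),axis=-1)<25)
    if q.sum(): print(n,'nut',q.sum(),P[q].mean(0),np.percentile(P[q],3,axis=0),np.percentile(P[q],97,axis=0))
E
python3 look.py
```

```text
[ 487.  -209.8  124.5]
scene lying 496 [ 493.9 -219.1   56.2] [ 475.  -257.2   45.9] [ 506.4 -174.5   62.8]
scene nut 101 [ 571.2 -287.9   16.4] [ 559.8 -298.2   11.6] [ 581.7 -277.7   21.9]
top lying 79 [ 492.9 -176.2   56.5] [ 473.2 -185.4   47.1] [ 507.3 -170.8   62.8]
```

```bash
python3 go.py 569.5 -290 60;
```

```text
pos [ 487.2 -210.   124.1] rot [3.1381e+00 1.9000e-03 1.5178e+00] slide m [-0.0756  0.0865  0.0641] roll for 90 -0.053
```

>>> step_arm --increments '[{"slide": [-0.04,0.045,0],"roll": 0},{"slide": [-0.0756,0.0865,0.01],"roll": 0},{"slide": [-0.0756,0.0865,0.05],"roll": 0},{"slide": [-0.0756,0.0865,0.064],"roll": 0},{"slide": [-0.0756,0.0865,0.064],"roll": 0}]'

```text
t: 48.55
eef_pos: [567.9, -289.1, 56.9]
tcp_rot: [-3.139, -0.001, 1.518]
ft_force: [0.0, 0.5, 0.4]
opening: 0.498
grip_force: 0.0
```

>>> step_arm --increments '[{"slide": [0,0,0.03],"roll": 0},{"slide": [0,0,0.045],"roll": 0},{"slide": [0,0,0.05],"roll": 0},{"slide": [0,0,0.05],"roll": 0}]'

```text
t: 49.05
eef_pos: [568.9, -289.8, 8.7]
tcp_rot: [3.141, 0.0, 1.518]
ft_force: [0.4, -0.2, -0.3]
opening: 0.496
grip_force: 0.0
```

>>> step_arm --increments '[{"slide": [0,0,0],"roll": 0},{"slide": [0,0,0],"roll": 0},{"slide": [0,0,0],"roll": 0},{"slide": [0,0,0],"roll": 0}]' --fingers 0.1

```text
t: 49.55
eef_pos: [568.8, -289.9, 8.4]
tcp_rot: [3.141, 0.0, 1.518]
ft_force: [0.2, 0.0, 1.6]
opening: 0.256
grip_force: 30.0
```

>>> step_arm --increments '[{"slide": [0,0,-0.03],"roll": 0},{"slide": [0,0,-0.07],"roll": 0},{"slide": [0,0,-0.11],"roll": 0},{"slide": [0,0,-0.11],"roll": 0}]'

```text
t: 50.05
eef_pos: [569.7, -290.4, 121.1]
tcp_rot: [3.137, 0.003, 1.518]
ft_force: [-1.4, -0.3, -0.7]
opening: 0.253
grip_force: 30.0
```

```bash
python3 look.py
```

```text
[ 569.7 -290.4  121.1]
scene lying 74 [ 486.3 -254.3   54.1] [ 471.  -257.7   45.4] [ 503.7 -244.7   62.6]
top lying 658 [ 486.6 -212.7   57.1] [ 469.9 -253.8   47.3] [ 505.  -172.4   62.8]
```

>>> step_arm --increments '[{"slide": [0.06,-0.009,0],"roll": 0},{"slide": [0.12,-0.018,0],"roll": 0},{"slide": [0.18,-0.027,0],"roll": 0},{"slide": [0.24,-0.036,0],"roll": 0},{"slide": [0.3,-0.045,0],"roll": 0}]'

```text
t: 50.78
eef_pos: [538.7, 14.1, 116.8]
tcp_rot: [-3.139, -0.0, 1.517]
ft_force: [0.4, -0.2, -0.0]
opening: 0.257
grip_force: 30.0
```

>>> step_arm --increments '[{"slide": [0.06,-0.009,0],"roll": 0},{"slide": [0.12,-0.018,0],"roll": 0},{"slide": [0.18,-0.027,0],"roll": 0},{"slide": [0.24,-0.036,0],"roll": 0},{"slide": [0.3,-0.045,0],"roll": 0}]'

```text
t: 51.4
eef_pos: [509.7, 315.9, 116.5]
tcp_rot: [-3.139, 0.001, 1.518]
ft_force: [0.5, 0.9, -0.8]
opening: 0.258
grip_force: 30.0
```

```bash
python3 tray.py; python3 go.py 508 335 17
```

```text
tray rim ((598.3568725585938, 303.0487060546875), (158.79940795898438, 205.37074279785156), 88.90437316894531) 444
in tray scene 93 [500.8 308.5  21.3] [  6.  118.5  18.8]
tray rim ((612.186279296875, 282.3001708984375), (232.53392028808594, 197.56735229492188), 0.20260374248027802) 620
pos [509.1 318.8 116.4] rot [-3.1400e+00  3.0000e-04  1.5222e+00] slide m [ 0.0162 -0.0019  0.0994] roll for 90 -0.0486
```

>>> step_arm --increments '[{"slide": [0.018,0.034,0],"roll": 0},{"slide": [0.018,0.034,0.05],"roll": 0},{"slide": [0.018,0.034,0.09],"roll": 0},{"slide": [0.018,0.034,0.1],"roll": 0},{"slide": [0.018,0.034,0.1],"roll": 0}]'

```text
t: 52.12
eef_pos: [545.6, 329.9, 17.7]
tcp_rot: [-3.14, 0.001, 1.517]
ft_force: [-0.4, -0.5, -0.2]
opening: 0.26
grip_force: 30.0
```

>>> step_arm --increments '[{"slide": [0,0,0],"roll": 0},{"slide": [0,0,0],"roll": 0},{"slide": [0,0,-0.04],"roll": 0},{"slide": [0,0,-0.1],"roll": 0},{"slide": [-0.05,0,-0.14],"roll": 0}]' --fingers 0.4

```text
t: 52.75
eef_pos: [543.6, 283.2, 160.6]
tcp_rot: [3.137, -0.002, 1.521]
ft_force: [0.2, -0.3, 0.2]
opening: 0.4
grip_force: 0.0
```

>>> step_arm --increments '[{"slide": [-0.06,0.005,0],"roll": -0.025},{"slide": [-0.12,0.01,0],"roll": -0.05},{"slide": [-0.18,0.015,0],"roll": -0.05},{"slide": [-0.18,0.015,0],"roll": -0.05}]'

```text
t: 53.25
eef_pos: [548.8, 97.7, 158.3]
tcp_rot: [3.14, 0.0, 1.563]
ft_force: [-0.1, 0.2, 0.2]
opening: 0.4
grip_force: 0.0
```

```bash
sed -i 's/P\[...,0\]>480)&(P\[...,0\]<655/P[...,0]>512)\&(P[...,0]<688/' tray.py; python3 tray.py; python3 m.py | head -8;  python3 go.py 565.5 96 100
```

```text
tray rim ((598.30224609375, 302.2897644042969), (159.56326293945312, 205.82032775878906), 88.95641326904297) 447
in tray scene 43 [547.5 333.2  16.9] [24.4 27.2  9.6]
tray rim ((711.7374877929688, 282.92950439453125), (20.622089385986328, 199.41903686523438), 12.59262752532959) 31
scene
90 [395.    4.   82.8] circ [392.8   4.4] 20.213359832763672 [161.  101.4 110.2]
92 [464.3  56.6  83.1] circ [462.1  57.4] 20.218124389648438 [ 56.5 115.2 106.3]
88 [566.1  94.2  83.1] circ [565.3  95.2] 18.551485061645508 [132.8 130.4 124.2]
148 [729.2 157.6  82.8] circ [734.9 156.3] 39.32233428955078 [94.7 93.5 89.6]
116 [669.9 -24.7  83.2] circ [669.5 -22.3] 17.88638687133789 [137.5 135.1 128.7]
post 22 [ 479.5 -195.8   58.6] [ 474.  -216.6   55.6] [ 484.8 -174.1   59.9]
post 486 [ 497.2 -224.6   48.7] [ 465.6 -257.8   17.4] [ 509.  -171.9   60. ]
pos [548.5 101.  157.2] rot [3.1415e+00 1.0000e-04 1.5674e+00] slide m [-0.005   0.017   0.0572] roll for 90 -0.0034
```

>>> step_arm --increments '[{"slide": [-0.005,0.017,0],"roll": -0.003},{"slide": [-0.005,0.017,0.03],"roll": -0.003},{"slide": [-0.005,0.017,0.07],"roll": -0.003},{"slide": [-0.005,0.017,0.08],"roll": -0.003}]' --fingers 0.55

```text
t: 54.95
eef_pos: [564.5, 95.9, 75.4]
tcp_rot: [-3.138, 0.0, 1.57]
ft_force: [-0.5, -0.5, 0.7]
opening: 0.55
grip_force: 0.0
```

>>> step_arm --increments '[{"slide": [0,0,0],"roll": 0},{"slide": [0,0,0],"roll": 0},{"slide": [0,0,0],"roll": 0}]' --fingers 0.2

```text
t: 55.32
eef_pos: [566.0, 96.1, 78.4]
tcp_rot: [3.14, -0.0, 1.571]
ft_force: [-1.3, -0.1, 3.9]
opening: 0.354
grip_force: 30.0
```

>>> step_arm --increments '[{"slide": [-0.003,0,0.001],"roll": 0},{"slide": [-0.013,0,0],"roll": 0},{"slide": [-0.0216,0,-0.0005],"roll": 0},{"slide": [-0.033,0,-0.0],"roll": 0},{"slide": [-0.043,0,0.0027],"roll": 0}]'

```text
t: 55.95
eef_pos: [565.7, 52.1, 74.7]
tcp_rot: [3.141, 0.0, 1.57]
ft_force: [0.5, -1.0, 3.8]
opening: 0.352
grip_force: 30.0
```

```bash
python3 fit.py 18.25
```

```text
tcp [565.7  52.1  74.7] [ 0.5 -1.   3.8] 0.352
scene 143
top 0
mouth-up deg -126.27694237759991 axis perp offset 3.7979935469153068 x 5.2541899928901925 axial range (mouth +) [-1.   6.8 54.9 59.3] n 79 143 cost 481.0023313278839
```

>>> step_arm --increments '[{"slide": [-0.01,0,0.004],"roll": 0},{"slide": [-0.02,0,0.01],"roll": 0},{"slide": [-0.029,0,0.017],"roll": 0},{"slide": [-0.037,0,0.024],"roll": 0},{"slide": [-0.043,0,0.032],"roll": 0}]'

```text
t: 56.68
eef_pos: [565.4, 9.4, 41.8]
tcp_rot: [-3.141, 0.0, 1.57]
ft_force: [1.0, -0.4, 1.4]
opening: 0.352
grip_force: 30.0
```

>>> step_arm --increments '[{"slide": [-0.006,0,0.009],"roll": 0},{"slide": [-0.01,0,0.019],"roll": 0},{"slide": [-0.013,0,0.027],"roll": 0},{"slide": [-0.014,0,0.029],"roll": 0}]'

```text
t: 57.18
eef_pos: [565.3, -3.9, 13.0]
tcp_rot: [-3.141, -0.0, 1.57]
ft_force: [-0.9, 1.9, 9.2]
opening: 0.352
grip_force: 30.0
```

```bash
python3 fit.py 18.25
```

```text
tcp [565.3  -3.9  13. ] [-0.9  1.9  9.2] 0.352
scene 119
top 0
mouth-up deg -0.28890474061273114 axis perp offset -14.385465419088879 x 1.3011983314788222 axial range (mouth +) [-65.9 -62.7   2.7   3.9] n 89 119 cost 457.11604431517446
```

>>> step_arm --increments '[{"slide": [0,0,0],"roll": 0},{"slide": [0,0,0],"roll": 0},{"slide": [0.03,0,-0.001],"roll": 0},{"slide": [0.06,0,-0.001],"roll": 0},{"slide": [0.083,0,-0.001],"roll": 0}]' --fingers 0.47

```text
t: 57.9
eef_pos: [565.3, 80.1, 14.5]
tcp_rot: [-3.141, 0.0, 1.571]
ft_force: [1.3, -0.8, -0.3]
opening: 0.467
grip_force: 0.0
```

>>> step_arm --increments '[{"slide": [0,0,0],"roll": 0},{"slide": [0,0,0],"roll": 0}]'

```text
t: 58.15
eef_pos: [565.4, 78.6, 14.4]
tcp_rot: [-3.142, 0.0, 1.571]
ft_force: [0.4, 0.0, 0.7]
opening: 0.467
grip_force: 0.0
```

```bash
python3 fit.py 18.25
```

```text
tcp [565.4  78.6  14.4] [0.4 0.  0.7] 0.467
scene 336
top 304
mouth-up deg -0.5230531562701503 axis perp offset -15.47371537493612 x 0.21228817224582322 axial range (mouth +) [ 4.6 10.8 83.2 84.5] n 591 640 cost 845.8149349041281
```

>>> step_arm --increments '[{"slide": [0.0025,0,0],"roll": 0},{"slide": [0.0025,0,0],"roll": 0}]'

```text
t: 58.5
eef_pos: [565.5, 81.3, 14.5]
tcp_rot: [3.142, 0.0, 1.57]
ft_force: [0.2, 0.3, -1.2]
opening: 0.467
grip_force: 0.0
```

>>> step_arm --increments '[{"slide": [0,0,0],"roll": 0},{"slide": [0,0,0],"roll": 0},{"slide": [0,0,-0.02],"roll": 0},{"slide": [0,0,-0.05],"roll": 0},{"slide": [0,0,-0.08],"roll": 0}]' --fingers 0.2

```text
t: 59.12
eef_pos: [565.0, 81.5, 94.9]
tcp_rot: [-3.14, 0.0, 1.57]
ft_force: [0.5, -0.1, -3.5]
opening: 0.373
grip_force: 30.0
```

>>> step_arm --increments '[{"slide": [0.005,0,-0.02],"roll": 0},{"slide": [0.02,0.005,-0.03],"roll": 0},{"slide": [0.045,0.015,-0.035],"roll": 0},{"slide": [0.08,0.025,-0.035],"roll": 0},{"slide": [0.12,0.035,-0.035],"roll": 0}]'

```text
t: 59.75
eef_pos: [600.6, 203.1, 128.7]
tcp_rot: [-3.141, 0.0, 1.57]
ft_force: [0.8, -0.6, -2.9]
opening: 0.374
grip_force: 30.0
```

>>> step_arm --increments '[{"slide": [0.04,0.005,0],"roll": 0},{"slide": [0.08,0.01,0],"roll": 0},{"slide": [0.115,0.01,0],"roll": 0},{"slide": [0.14,0.01,0],"roll": 0},{"slide": [0.145,0.01,0],"roll": 0}]'

```text
t: 60.38
eef_pos: [610.0, 348.1, 128.6]
tcp_rot: [-3.141, 0.0, 1.572]
ft_force: [-0.6, -0.7, -2.6]
opening: 0.372
grip_force: 30.0
```

```bash
python3 fit.py 18.25; python3 tray.py
```

```text
tcp [610.  348.1 128.6] [-0.6 -0.7 -2.6] 0.372
scene 291
top 701
mouth-up deg -5.219897560417161 axis perp offset -15.440063252134225 x 0.14857433232415002 axial range (mouth +) [ 4.6  8.2 85.5 88.8] n 903 992 cost 1013.3097632298643
tray rim ((598.0570068359375, 301.89788818359375), (160.79798889160156, 205.93699645996094), 89.47347259521484) 445
in tray scene 42 [548.  333.7  16.9] [23.9 25.  10.5]
tray rim ((613.37060546875, 283.9971923828125), (195.47463989257812, 235.67750549316406), 88.73934936523438) 791
in tray top 102 [546.9 335.7  17.7] [25.9 26.  10.5]
```

>>> step_arm --increments '[{"slide": [0,0,-0.06],"roll": 0},{"slide": [0,0,0],"roll": 0},{"slide": [0,0,-0.06],"roll": 0},{"slide": [0,0,0],"roll": 0},{"slide": [0,0,-0.05],"roll": 0}]'

```text
t: 61.2
eef_pos: [607.6, 343.6, 169.0]
tcp_rot: [-3.125, 0.008, 1.569]
ft_force: [0.4, 0.2, -1.7]
opening: 0.369
grip_force: 30.0
```

```bash
python3 fit.py 18.25; python3 tray.py|grep in
```

```text
tcp [607.6 343.6 169. ] [ 0.4  0.2 -1.7] 0.369
scene 342
top 245
mouth-up deg -68.71224223576735 axis perp offset -2.942391769978386 x -0.7186298229469713 axial range (mouth +) [-1.1  0.2 90.3 96. ] n 405 587 cost 1800.908585507574
in tray scene 43 [547.6 333.6  16.7] [25.2 27.8  9.1]
in tray scene 41 [595.9 296.   17.1] [23.  25.8  9.4]
in tray top 83 [595.1 297.5  17.6] [19.4 23.4 10.9]
in tray top 102 [547.  336.   17.4] [25.7 24.2 10.2]
```

>>> step_arm --increments '[{"slide": [-0.05,-0.009,0],"roll": 0},{"slide": [-0.11,-0.018,0],"roll": 0},{"slide": [-0.17,-0.027,0],"roll": 0},{"slide": [-0.23,-0.036,0],"roll": 0},{"slide": [-0.29,-0.045,0],"roll": 0}]'

```text
t: 62.02
eef_pos: [564.4, 54.3, 179.3]
tcp_rot: [3.141, 0.0, 1.57]
ft_force: [0.5, -0.0, -3.9]
opening: 0.371
grip_force: 30.0
```

>>> step_arm --increments '[{"slide": [-0.03,0,0.03],"roll": 0},{"slide": [-0.03,0,0.07],"roll": 0},{"slide": [-0.03,0,0.09],"roll": 0},{"slide": [-0.03,0,0.095],"roll": 0}]'

```text
t: 62.52
eef_pos: [564.5, 26.1, 83.3]
tcp_rot: [-3.139, 0.0, 1.57]
ft_force: [-0.2, 0.1, -2.1]
opening: 0.373
grip_force: 30.0
```

```bash
python3 fit.py 18.25
```

```text
tcp [564.5  26.1  83.3] [-0.2  0.1 -2.1] 0.373
scene 319
top 0
mouth-up deg 107.78863991896307 axis perp offset 3.8497476887510422 x -0.22862328224407394 axial range (mouth +) [-72.9 -71.  -15.1 -13. ] n 262 319 cost 677.844037856968
```

>>> step_arm --increments '[{"slide": [0,0,0.006],"roll": 0},{"slide": [0.009,0,0.009],"roll": 0},{"slide": [0.018,0,0.012],"roll": 0},{"slide": [0.03,0,0.017],"roll": 0},{"slide": [0.043,0,0.025],"roll": 0}]'

```text
t: 63.25
eef_pos: [566.4, 70.1, 60.5]
tcp_rot: [3.138, 0.0, 1.571]
ft_force: [0.0, 0.2, 0.2]
opening: 0.37
grip_force: 30.0
```

```bash
python3 fit.py 18.25
```

```text
tcp [566.4  70.1  60.5] [0.  0.2 0.2] 0.37
scene 302
top 167
mouth-up deg 141.73992416521 axis perp offset 12.679176413388305 x -0.46950642613595156 axial range (mouth +) [-77.4 -74.1 -14.4  -9.9] n 440 469 cost 386.29512249695176
```

Rotating well, now at 38°. I'll finish the arc down to flat.

>>> step_arm --increments '[{"slide": [0.011,0,0.01],"roll": 0},{"slide": [0.018,0,0.02],"roll": 0},{"slide": [0.024,0,0.03],"roll": 0},{"slide": [0.029,0,0.04],"roll": 0},{"slide": [0.031,0,0.045],"roll": 0}]'

```text
t: 63.98
eef_pos: [565.5, 100.6, 15.2]
tcp_rot: [3.142, 0.0, 1.571]
ft_force: [-9.4, -4.3, 41.7]
opening: 0.373
grip_force: 30.0
```

```bash
python3 fit.py 18.25
```

```text
tcp [565.5 100.6  15.2] [-9.4 -4.3 41.7] 0.373
scene 308
top 363
mouth-up deg 540.8425780032851 axis perp offset 16.95761269278376 x 0.07838506958989269 axial range (mouth +) [-84.1 -82.6 -12.9  -2.6] n 626 671 cost 565.3247356673315
```

>>> step_arm --increments '[{"slide": [0,0,-0.001],"roll": 0},{"slide": [0,0,-0.001],"roll": 0},{"slide": [-0.02,0,-0.001],"roll": 0},{"slide": [-0.038,0,0.006],"roll": 0},{"slide": [-0.038,0,0.0125],"roll": 0}]' --fingers 0.47

```text
t: 64.7
eef_pos: [565.4, 60.7, 1.3]
tcp_rot: [-3.141, 0.0, 1.568]
ft_force: [0.1, 1.0, -0.0]
opening: 0.47
grip_force: 0.0
```

>>> step_arm --increments '[{"slide": [0,0,0],"roll": 0},{"slide": [0,0,0],"roll": 0},{"slide": [0,0,0],"roll": 0},{"slide": [0,0,-0.04],"roll": 0.05},{"slide": [0,0,-0.09],"roll": 0.05}]' --fingers 0.2

```text
t: 65.32
eef_pos: [564.8, 62.8, 92.2]
tcp_rot: [-3.139, 0.0, 1.52]
ft_force: [0.5, -0.2, -2.0]
opening: 0.376
grip_force: 30.0
```

>>> step_arm --increments '[{"slide": [-0.055,0.003,0],"roll": 0},{"slide": [-0.115,0.006,0],"roll": 0},{"slide": [-0.175,0.009,0],"roll": 0},{"slide": [-0.235,0.0125,0],"roll": 0},{"slide": [-0.27,0.0145,0],"roll": 0}]'

```text
t: 65.95
eef_pos: [566.1, -210.4, 92.0]
tcp_rot: [3.141, 0.0, 1.519]
ft_force: [0.1, 0.6, -2.5]
opening: 0.382
grip_force: 30.0
```

```bash
python3 fit.py 18.25; python3 go.py 565.9 -222.4 42
```

```text
tcp [ 566.1 -210.4   92. ] [ 0.1  0.6 -2.5] 0.382
scene 428
top 0
mouth-up deg 1.3503692171464923 axis perp offset -3.0850233589293032 x -1.0410456590804962 axial range (mouth +) [-2.   2.7 46.3 47.7] n 339 428 cost 751.1313329405948
pos [ 566.2 -211.    91.9] rot [3.1410e+00 7.0000e-04 1.5173e+00] slide m [-0.0114  0.0003  0.0499] roll for 90 -0.0535
```

>>> step_arm --increments '[{"slide": [-0.0112,0,0.01],"roll": 0},{"slide": [-0.0112,0,0.035],"roll": 0},{"slide": [-0.0112,0,0.055],"roll": 0},{"slide": [-0.0112,0,0.062],"roll": 0},{"slide": [-0.0112,0,0.066],"roll": 0}]'

```text
t: 66.68
eef_pos: [565.9, -218.6, 25.7]
tcp_rot: [-3.141, -0.0, 1.521]
ft_force: [1.3, 1.4, 3.9]
opening: 0.38
grip_force: 30.0
```

>>> step_arm --increments '[{"slide": [0,0,0.0015],"roll": 0},{"slide": [0,0,0.0015],"roll": 0}]'

```text
t: 66.92
eef_pos: [566.5, -219.1, 25.2]
tcp_rot: [3.14, 0.001, 1.521]
ft_force: [3.3, 1.6, -0.4]
opening: 0.377
grip_force: 30.0
```

>>> step_arm --increments '[{"slide": [0,0,0],"roll": 0},{"slide": [0,0,0],"roll": 0},{"slide": [0,0,-0.03],"roll": 0},{"slide": [0,0,-0.08],"roll": 0},{"slide": [0.03,0,-0.12],"roll": -0.05}]' --fingers 0.5

```text
t: 67.55
eef_pos: [567.2, -190.1, 146.2]
tcp_rot: [3.141, 0.001, 1.569]
ft_force: [0.4, 0.0, 0.8]
opening: 0.5
grip_force: 0.0
```

```bash
python3 look.py; python3 go.py 669.5 -22 77
```

```text
[ 567.2 -190.1  146.2]
scene lying 499 [ 493.8 -218.9   56.1] [ 474.  -257.1   45.6] [ 506.6 -174.5   62.6]
scene lying 510 [ 572.5 -227.1   55.3] [ 553.7 -266.1   45.8] [ 585.1 -184.    61.1]
pos [ 568.5 -188.   148.7] rot [3.1361e+00 2.4000e-03 1.5729e+00] slide m [0.1658 0.1013 0.0717] roll for 90 0.0021
```

>>> step_arm --increments '[{"slide": [0.05,0.03,0],"roll": 0},{"slide": [0.1,0.06,0],"roll": 0},{"slide": [0.15,0.095,0],"roll": 0},{"slide": [0.166,0.1013,0.02],"roll": 0},{"slide": [0.166,0.1013,0.04],"roll": 0}]' --fingers 0.55

```text
t: 68.28
eef_pos: [668.2, -22.2, 102.4]
tcp_rot: [-3.14, 0.0, 1.572]
ft_force: [-0.4, -0.0, 0.3]
opening: 0.548
grip_force: 0.0
```

```bash
python3 go.py 669.3 -22 77; python3 m.py | head -7
```

```text
pos [668.2 -22.2 102.4] rot [-3.1400e+00  1.0000e-04  1.5721e+00] slide m [0.0002 0.0011 0.0254] roll for 90 0.0013
scene
89 [395.3   2.7  82.9] circ [393.2   3.9] 20.2154541015625 [165.8 104.2 113.5]
95 [463.6  56.4  82.9] circ [463.6  58.9] 21.852340698242188 [ 58.8 117.7 108.4]
153 [729.1 158.6  82.5] circ [737.1 156.8] 38.703495025634766 [96.1 94.9 90.8]
115 [669.7 -24.2  82.9] circ [669.4 -22.3] 17.604536056518555 [140.2 138.1 131.9]
post 9 [ 478.1 -183.8   57.3] [ 473.6 -191.5   53.7] [ 482.9 -172.6   59.4]
post 475 [ 497.8 -224.2   48.6] [ 465.8 -258.1   17.3] [ 509.2 -172.    60. ]
```

>>> step_arm --increments '[{"slide": [0,0.001,0.015],"roll": 0},{"slide": [0,0.001,0.027],"roll": 0},{"slide": [0,0.001,0.027],"roll": 0}]'

```text
t: 70.05
eef_pos: [668.9, -23.1, 75.7]
tcp_rot: [-3.139, -0.0, 1.57]
ft_force: [1.1, 0.5, 0.5]
opening: 0.548
grip_force: 0.0
```

>>> step_arm --increments '[{"slide": [0,0,0],"roll": 0},{"slide": [0,0,0],"roll": 0},{"slide": [0,0,0],"roll": 0},{"slide": [0,0,-0.008],"roll": 0},{"slide": [0,0,-0.016],"roll": 0}]' --fingers 0.2

```text
t: 70.68
eef_pos: [669.6, -23.1, 94.0]
tcp_rot: [-3.142, 0.0, 1.571]
ft_force: [0.6, -0.8, -2.4]
opening: 0.337
grip_force: 30.0
```

>>> step_arm --increments '[{"slide": [0.01,-0.01,0],"roll": 0},{"slide": [0.025,-0.027,0],"roll": 0},{"slide": [0.04,-0.045,0],"roll": 0},{"slide": [0.055,-0.062,0],"roll": 0},{"slide": [0.062,-0.07,0],"roll": 0}]'

```text
t: 71.3
eef_pos: [598.3, 40.0, 93.6]
tcp_rot: [-3.141, -0.0, 1.571]
ft_force: [0.3, 0.1, -2.3]
opening: 0.338
grip_force: 30.0
```

>>> step_arm --increments '[{"slide": [0,0,0.008],"roll": 0},{"slide": [0,0,0.014],"roll": 0},{"slide": [0,0,0.016],"roll": 0},{"slide": [0,0,0.017],"roll": 0}]'

```text
t: 71.8
eef_pos: [600.6, 38.4, 77.4]
tcp_rot: [3.14, 0.0, 1.57]
ft_force: [-2.3, -0.0, 14.3]
opening: 0.336
grip_force: 30.1
```

```bash
python3 fit.py 17.5
```

```text
tcp [600.6  38.4  77.4] [-2.3 -0.  14.3] 0.336
scene 242
top 0
mouth-up deg 268.52490389784856 axis perp offset -0.6959930906278948 x 0.6823269827909424 axial range (mouth +) [ 8.5 10.9 56.4 60.1] n 185 242 cost 445.135645891544
```

>>> step_arm --increments '[{"slide": [-0.004,0,0],"roll": 0},{"slide": [-0.013,0,-0.001],"roll": 0},{"slide": [-0.0216,0,-0.0015],"roll": 0},{"slide": [-0.033,0,-0.001],"roll": 0},{"slide": [-0.043,0,0.0017],"roll": 0}]'

```text
t: 72.53
eef_pos: [599.8, -5.1, 74.7]
tcp_rot: [3.141, 0.0, 1.57]
ft_force: [-0.8, 0.0, 3.7]
opening: 0.335
grip_force: 30.0
```

>>> step_arm --increments '[{"slide": [-0.01,0,0.004],"roll": 0},{"slide": [-0.02,0,0.01],"roll": 0},{"slide": [-0.029,0,0.017],"roll": 0},{"slide": [-0.037,0,0.024],"roll": 0},{"slide": [-0.043,0,0.032],"roll": 0}]'

```text
t: 73.15
eef_pos: [599.5, -47.7, 42.0]
tcp_rot: [-3.141, 0.0, 1.57]
ft_force: [-0.8, -2.0, 0.5]
opening: 0.339
grip_force: 30.0
```

```bash
python3 fit.py 17.5
```

```text
tcp [599.5 -47.7  42. ] [-0.8 -2.   0.5] 0.339
scene 136
top 0
mouth-up deg 29.14363874993628 axis perp offset -8.233522904247009 x 5.088481489157341 axial range (mouth +) [-70.7 -66.1  -3.1  -0.9] n 79 136 cost 395.04423338235426
```

>>> step_arm --increments '[{"slide": [-0.006,0,0.009],"roll": 0},{"slide": [-0.01,0,0.019],"roll": 0},{"slide": [-0.013,0,0.027],"roll": 0},{"slide": [-0.014,0,0.029],"roll": 0}]'

```text
t: 73.75
eef_pos: [599.3, -61.0, 12.9]
tcp_rot: [-3.14, -0.0, 1.57]
ft_force: [-1.3, 1.4, -0.1]
opening: 0.339
grip_force: 30.0
```

>>> step_arm --increments '[{"slide": [0,0,0],"roll": 0},{"slide": [0,0,0],"roll": 0},{"slide": [0.03,0,-0.001],"roll": 0},{"slide": [0.06,0,-0.001],"roll": 0},{"slide": [0.083,0,-0.001],"roll": 0}]' --fingers 0.46

```text
t: 74.38
eef_pos: [599.8, 23.0, 15.2]
tcp_rot: [3.141, 0.0, 1.571]
ft_force: [-0.1, -0.1, -0.1]
opening: 0.463
grip_force: 0.0
```

>>> step_arm --increments '[{"slide": [0,0,0],"roll": 0},{"slide": [0,0,0],"roll": 0}]'

```text
t: 74.62
eef_pos: [599.8, 21.5, 15.0]
tcp_rot: [3.141, 0.0, 1.571]
ft_force: [0.5, -0.0, -0.3]
opening: 0.458
grip_force: 0.0
```

```bash
python3 fit.py 17.5
```

```text
tcp [599.8  21.5  15. ] [ 0.5 -0.  -0.3] 0.458
scene 359
top 187
mouth-up deg 179.56893791533432 axis perp offset 16.88859198413747 x -0.43764897564985494 axial range (mouth +) [-84.7 -83.5  -9.2  -2.7] n 514 546 cost 576.0145182108279
```

>>> step_arm --increments '[{"slide": [0.0025,0,0.0015],"roll": 0},{"slide": [0.0025,0,0.0015],"roll": 0}]'

```text
t: 74.97
eef_pos: [599.6, 24.2, 13.1]
tcp_rot: [-3.141, 0.0, 1.57]
ft_force: [-0.0, 0.2, -1.0]
opening: 0.459
grip_force: 0.0
```

>>> step_arm --increments '[{"slide": [0,0,0],"roll": 0},{"slide": [0,0,0],"roll": 0},{"slide": [0,0,-0.02],"roll": 0},{"slide": [0,0,-0.05],"roll": 0},{"slide": [0,0,-0.08],"roll": 0}]' --fingers 0.2

```text
t: 75.6
eef_pos: [599.3, 24.4, 93.7]
tcp_rot: [-3.14, -0.0, 1.57]
ft_force: [1.0, -0.1, -2.8]
opening: 0.357
grip_force: 30.0
```

>>> step_arm --increments '[{"slide": [0.005,0,-0.02],"roll": 0},{"slide": [0.02,0.005,-0.03],"roll": 0},{"slide": [0.045,0.015,-0.035],"roll": 0},{"slide": [0.08,0.025,-0.035],"roll": 0},{"slide": [0.12,0.035,-0.035],"roll": 0}]'

```text
t: 76.22
eef_pos: [634.8, 146.0, 127.5]
tcp_rot: [-3.141, 0.0, 1.57]
ft_force: [-0.3, -0.1, -1.7]
opening: 0.361
grip_force: 30.0
```

>>> step_arm --increments '[{"slide": [0.042,0.005,0],"roll": 0},{"slide": [0.084,0.01,0],"roll": 0},{"slide": [0.126,0.01,0],"roll": 0},{"slide": [0.165,0.01,0],"roll": 0},{"slide": [0.2,0.01,0],"roll": 0}]'

```text
t: 76.85
eef_pos: [644.0, 346.8, 127.0]
tcp_rot: [-3.14, 0.001, 1.571]
ft_force: [0.7, -1.3, -2.8]
opening: 0.356
grip_force: 30.0
```

```bash
python3 fit.py 17.5; python3 tray.py
```

```text
tcp [644.  346.8 127. ] [ 0.7 -1.3 -2.8] 0.356
scene 282
top 663
mouth-up deg -4.455978948992891 axis perp offset -15.56581965226965 x -0.22264784346496835 axial range (mouth +) [ 0.9  5.7 83.  89. ] n 857 945 cost 945.8731746718254
tray rim ((610.2758178710938, 287.06524658203125), (193.4650115966797, 230.25091552734375), 87.97314453125) 449
in tray scene 42 [548.1 333.4  17.1] [22.7 27.   9.3]
in tray scene 43 [595.8 295.5  17.1] [23.2 22.4  9.8]
tray rim ((613.0632934570312, 284.0068054199219), (196.28469848632812, 234.6649932861328), 89.09331512451172) 796
in tray top 83 [595.3 297.5  17.2] [19.4 24.6 10.4]
in tray top 104 [546.9 335.8  17.4] [25.8 25.2 11. ]
```

>>> step_arm --increments '[{"slide": [0,0,-0.06],"roll": 0},{"slide": [0,0,0],"roll": 0},{"slide": [0,0,-0.06],"roll": 0},{"slide": [0,0,0],"roll": 0},{"slide": [0,0,-0.05],"roll": 0}]'

```text
t: 77.68
eef_pos: [641.5, 341.8, 166.9]
tcp_rot: [-3.124, 0.008, 1.569]
ft_force: [-0.6, 0.1, -2.3]
opening: 0.356
grip_force: 30.0
```

```bash
python3 fit.py 17.5; python3 tray.py|grep in
```

```text
tcp [641.5 341.8 166.9] [-0.6  0.1 -2.3] 0.356
scene 349
top 294
mouth-up deg -67.90595750891826 axis perp offset -2.2867932116419984 x -1.2022344844895534 axial range (mouth +) [-1.4 -0.2 89.5 95.3] n 474 643 cost 1683.3845803757738
in tray scene 42 [548.1 333.2  17.3] [23.2 29.7 10.5]
in tray scene 88 [608.2 297.5  16.6] [48.5 32.6 10.9]
in tray top 79 [620.6 303.1  17.2] [21.2 21.  10.2]
in tray top 84 [595.3 297.6  17. ] [19.9 24.2  8.8]
in tray top 104 [547.  335.8  17.4] [26.  25.8  9.1]
```

>>> step_arm --increments '[{"slide": [-0.05,-0.009,0],"roll": 0},{"slide": [-0.11,-0.018,0],"roll": 0},{"slide": [-0.17,-0.027,0],"roll": 0},{"slide": [-0.23,-0.036,0],"roll": 0},{"slide": [-0.29,-0.045,0],"roll": 0}]'

```text
t: 78.5
eef_pos: [598.6, 52.2, 177.9]
tcp_rot: [-3.141, 0.0, 1.57]
ft_force: [1.2, -0.2, -2.6]
opening: 0.356
grip_force: 30.0
```

>>> step_arm --increments '[{"slide": [-0.03,0,0.03],"roll": 0},{"slide": [-0.03,0,0.07],"roll": 0},{"slide": [-0.03,0,0.09],"roll": 0},{"slide": [-0.03,0,0.095],"roll": 0}]'

```text
t: 79.0
eef_pos: [598.6, 24.0, 81.8]
tcp_rot: [-3.139, -0.0, 1.57]
ft_force: [0.9, 0.2, -1.6]
opening: 0.355
grip_force: 30.0
```

>>> step_arm --increments '[{"slide": [0,0,0.004],"roll": 0},{"slide": [0.009,0,0.007],"roll": 0},{"slide": [0.018,0,0.011],"roll": 0},{"slide": [0.03,0,0.016],"roll": 0},{"slide": [0.043,0,0.024],"roll": 0}]'

```text
t: 79.62
eef_pos: [600.1, 68.3, 59.7]
tcp_rot: [3.14, 0.0, 1.571]
ft_force: [-0.3, 0.1, 1.0]
opening: 0.357
grip_force: 30.0
```

```bash
python3 fit.py 17.5
```

```text
tcp [600.1  68.3  59.7] [-0.3  0.1  1. ] 0.357
scene 292
top 184
mouth-up deg -38.142538483382864 axis perp offset -11.576723801495849 x -0.5947648076721747 axial range (mouth +) [11.2 16.2 72.9 77. ] n 452 476 cost 483.4143807220905
```

Same as before, so I'll finish the arc, but stop about 2 mm higher (it pressed at 42 N last time).

>>> step_arm --increments '[{"slide": [0.011,0,0.01],"roll": 0},{"slide": [0.018,0,0.02],"roll": 0},{"slide": [0.024,0,0.03],"roll": 0},{"slide": [0.029,0,0.04],"roll": 0},{"slide": [0.031,0,0.043],"roll": 0}]'

```text
t: 80.35
eef_pos: [599.3, 98.3, 15.7]
tcp_rot: [-3.14, 0.001, 1.571]
ft_force: [-5.7, -7.8, 18.7]
opening: 0.356
grip_force: 30.0
```

```bash
python3 fit.py 17.5
```

```text
tcp [599.3  98.3  15.7] [-5.7 -7.8 18.7] 0.356
scene 310
top 366
mouth-up deg 179.82568536209416 axis perp offset 17.707539357095307 x 0.05506503662520253 axial range (mouth +) [-86.4 -84.9 -13.9  -5. ] n 641 676 cost 523.8551866563453
```

>>> step_arm --increments '[{"slide": [0,0,-0.001],"roll": 0},{"slide": [0,0,-0.001],"roll": 0},{"slide": [-0.02,0,-0.001],"roll": 0},{"slide": [-0.039,0,0.007],"roll": 0},{"slide": [-0.039,0,0.0135],"roll": 0}]' --fingers 0.46

```text
t: 81.08
eef_pos: [599.6, 57.4, 2.1]
tcp_rot: [-3.141, 0.0, 1.568]
ft_force: [-0.9, 0.4, 0.4]
opening: 0.463
grip_force: 0.0
```

>>> step_arm --increments '[{"slide": [0,0,0],"roll": 0},{"slide": [0,0,0],"roll": 0},{"slide": [0,0,0],"roll": 0},{"slide": [0,0,-0.04],"roll": 0.05},{"slide": [0,0,-0.09],"roll": 0.05}]' --fingers 0.2

```text
t: 81.7
eef_pos: [599.0, 59.7, 93.0]
tcp_rot: [-3.139, 0.0, 1.52]
ft_force: [1.0, -0.2, -2.2]
opening: 0.362
grip_force: 30.0
```

>>> step_arm --increments '[{"slide": [-0.055,0.012,0],"roll": 0},{"slide": [-0.115,0.026,0],"roll": 0},{"slide": [-0.175,0.04,0],"roll": 0},{"slide": [-0.23,0.053,0],"roll": 0},{"slide": [-0.271,0.061,0],"roll": 0}]'

```text
t: 82.32
eef_pos: [647.1, -216.5, 92.7]
tcp_rot: [3.142, 0.0, 1.52]
ft_force: [0.0, -0.3, -3.4]
opening: 0.366
grip_force: 30.0
```

```bash
python3 fit.py 17.5; python3 go.py 646.3 -226.5 42
```

```text
tcp [ 647.1 -216.5   92.7] [ 0.  -0.3 -3.4] 0.366
scene 471
top 0
mouth-up deg 0.6312235476788103 axis perp offset -4.377585156666651 x -1.1201521175447207 axial range (mouth +) [-8.4 -0.3 46.7 48.2] n 374 471 cost 853.2553659800923
pos [ 647.1 -218.2   92.5] rot [3.1409e+00 9.0000e-04 1.5172e+00] slide m [-0.0083 -0.0003  0.0505] roll for 90 -0.0536
```

>>> step_arm --increments '[{"slide": [-0.01,0,0.01],"roll": 0},{"slide": [-0.01,0,0.035],"roll": 0},{"slide": [-0.01,0,0.055],"roll": 0},{"slide": [-0.01,0,0.061],"roll": 0},{"slide": [-0.01,0,0.065],"roll": 0}]'

```text
t: 83.05
eef_pos: [646.6, -224.0, 27.6]
tcp_rot: [-3.142, 0.0, 1.521]
ft_force: [-0.4, -0.2, -2.1]
opening: 0.364
grip_force: 30.0
```

>>> step_arm --increments '[{"slide": [0,0,0.0015],"roll": 0},{"slide": [0,0,0.0015],"roll": 0}]'

```text
t: 83.3
eef_pos: [646.7, -224.4, 26.8]
tcp_rot: [3.141, 0.0, 1.52]
ft_force: [0.5, 0.2, -2.7]
opening: 0.36
grip_force: 30.0
```

>>> step_arm --increments '[{"slide": [0,0,0],"roll": 0},{"slide": [0,0,0],"roll": 0},{"slide": [0,0,-0.03],"roll": 0},{"slide": [0,0,-0.08],"roll": 0},{"slide": [0,0,-0.13],"roll": 0}]' --fingers 0.5

```text
t: 83.92
eef_pos: [646.4, -224.3, 157.9]
tcp_rot: [3.142, 0.0, 1.52]
ft_force: [0.4, -0.1, -0.2]
opening: 0.502
grip_force: 0.0
```

>>> step_arm --increments '[{"slide": [0.06,0,-0.02],"roll": 0},{"slide": [0.12,0,-0.04],"roll": 0},{"slide": [0.18,-0.02,-0.06],"roll": 0},{"slide": [0.21,-0.06,-0.08],"roll": 0},{"slide": [0.21,-0.1,-0.08],"roll": 0}]'

```text
t: 84.55
eef_pos: [556.5, -7.3, 238.0]
tcp_rot: [3.138, 0.0, 1.524]
ft_force: [-0.3, -1.3, -0.3]
opening: 0.498
grip_force: 0.0
```

```bash
python3 look.py; python3 tray.py | grep in; python3 - <<'E'
from h import *
d=cam('scene','fin.png')
cv2.imwrite('pics/fin2.png',cv2.cvtColor(cv2.resize(d['color'][120:400,190:470],None,fx=2.1,fy=2.1,interpolation=2),4))
E
```

```text
[556.5  -7.3 238. ]
scene lying 500 [ 493.8 -219.    56. ] [ 474.7 -257.1   45.6] [ 506.6 -174.2   62.2]
scene lying 503 [ 572.3 -227.    55.3] [ 553.5 -266.2   45.8] [ 584.9 -183.9   61.2]
scene lying 528 [ 650.8 -232.7   54.1] [ 633.  -271.4   45.6] [ 663.3 -189.7   59.1]
top lying 561 [ 644.5 -228.3   54. ] [ 630.  -269.5   45.8] [ 661.9 -186.6   59.1]
top lying 616 [ 565.2 -221.9   55.3] [ 549.2 -262.8   45.7] [ 582.9 -180.8   60.7]
top lying 655 [ 486.6 -212.9   57. ] [ 469.9 -253.8   47.1] [ 504.9 -172.2   62.6]
in tray scene 42 [547.6 333.4  17.1] [23.3 25.7  9.5]
in tray scene 84 [608.4 298.2  16.8] [46.9 29.8  9.1]
in tray top 81 [621.  302.8  17. ] [21.1 22.3  9.8]
in tray top 83 [595.2 297.3  17.7] [19.7 24.3  9.4]
in tray top 104 [547.  335.9  17.4] [25.7 26.  10.2]
```

View pics/fin2.png

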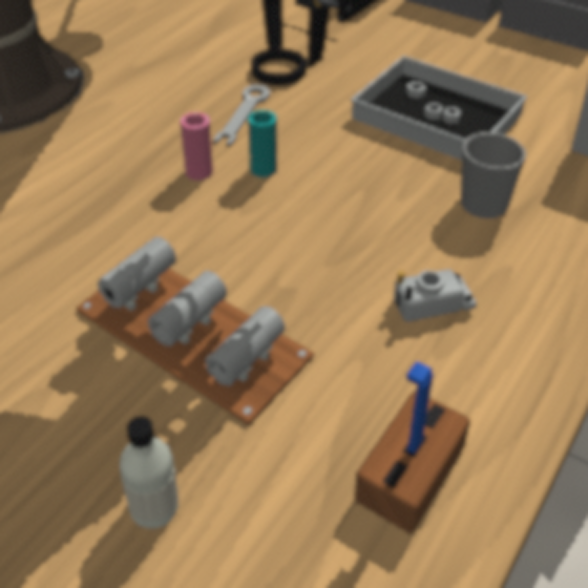

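The picture shows all three sockets lying in the saddles, at (138,272), (188,308) and (246,345). The three nuts are in the tray at (416,88), (433,108) and (453,112), and the bystanders stand where they were.

```bash
python3 -c "
from h import *
print(env.job_done())"
```

```text
the job is handed in; nothing more can be done
None
```

Job handed in: all three sockets lie empty in the saddles and all three nuts are in the tray, but nut0 and nut1 were shaken out mouth-down over the tray rather than rapped out, and nut2 fell onto the ledge during handling, so I put it in the tray with the gripper.

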